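# Swap the glaze sample in the mixer and set its speed

### The arm

A 6-joint arm with a two-finger parallel gripper is mounted at the origin on the work surface. World frame = base frame: x ahead of the robot, y to its left, z up, the work surface at z = 0. Lengths are in m, angles in rad, forces in N, time in s.
With the tool pointing down it reaches from about 0.375 to 0.975 m from the base axis. Payload 3.8 kg.
Tool frame: the origin (TCP) lies between the finger pads, 19 mm behind the fingertips; this is the grasp point; z points along the fingers, y is the line along which they close (so a half turn about z gives the same grasp; the last joint's range is limited). The gripper opens to 88 mm and grips with 3 to 60 N. Pads are 18 mm wide; open, the fingers measure 123 mm over their backs; the gripper's body (75 mm by 187 mm) begins 45 mm behind the grasp point.
Start: joints at [-1.238, 0.264, 1.604, -0, 1.274, -0.037], TCP at [0.244, -0.629, 0.257] pointing down, gripper open.
Joint ranges: [-2.63, 2.63], [-0.94, 2.18], [0.31, 2.57], [-1.31, 4.45], [0, 2.66], [-2.55, 2.55]. Speed limits (rad/s): [2.57, 2.57, 3.14, 3.14, 3.14, 3.14].

### API

Orientations are given as [roll, pitch, yaw] about the fixed x, y, z axes, in that order (R = Rz(yaw) Ry(pitch) Rx(roll)).
In Python, from cell import bot gives the robot as it stands. The module is installed in compiled form; this text tells all that it offers.
- The arm moves only by the tool apply_moves, never from a script. Its argument "moves" is a list of rows, each an object of numbers: "jaw": the opening, from 0 (shut) to 1 (fully open); "tx", "ty", "tz": the shift along the tool's x, y, z in mm; "rx", "ry", "rz": the turn, a rotation vector about the tool's x, y, z in degrees. A call has 1 to 8 rows; each row is the pose to reach, as a shift and turn from the pose commanded when the call began, along the tool's axes at that moment; what a row does not reach only later rows make up. A row lasts 1/12 s, in which the tool goes at most 41.7 mm and 7.16 degrees, less where a joint would pass 70% of its speed; a pose out of reach is approached as far as the arm can. A call with a gripper value outside its range is refused whole. The fingers move at their own pace and stop on an object; the grip force is fixed at half the most. Time passes only in rows, so rows that repeat a pose let the fingers close. It gives the time, the measured TCP pose, the force, the opening and the grip force at its end, in the units of the state.
- bot.read_state(): the state, without advancing time (a new reading comes with each control period).
- bot.snapshot(name): name is "side" or "top"; returns a dict with "color" (400x640x3 uint8, red, green, blue), "z_map" (400x640 float32, m along the optical axis (not along the pixel's ray), 0 where there is no reading), "fovy" (degrees; the focal length in pixels is half the picture's height over the tangent of half this angle, whatever the lens; pixels are square), "cx", "cy" (the principal point, pixels), "k1" (the pictures are not rectified: a ray, as slopes to the right and down, at radius r is drawn at 1 + k1 r^2 times it, then the intrinsics apply), "view" (4x4, takes a point from world to camera coordinates). Camera axes: x right, y down, z forward; pixel columns grow to the right and rows downward; lengths in m; the calibration is good to about 2 mm. A picture is of the moment at which its call begins.
- bot.job_done(): hands the job in; it is judged then, once.
Trained networks look in a picture, given as the dict that the camera call returned (one of the last four; its "shot" number tells which), for a name from the list of things; names that differ only in an ending like _2 or _b are one class to them, and where a whole thing is asked for, a point or a joint stands for the part that bears it (a point fixed in the world has none). Each returns a list of dicts, best first, with "confidence" (0 to 1); they miss things now and then, are a little off and sometimes report something else, mostly with a low value. They report only what shows in the picture. A call takes as long as a camera call. They do not tell look-alikes from the thing itself.
- bot.masks_of(name, picture): "region" (400x640 bool, what is visible of it) and "bbox" ([centre column, centre row, width, height] in pixels, round what is visible of it).
The state is a dict: "clock": time; "qpos": joint angles; "joint_velocities": joint speeds; "joint_torque": joint torques, N m; "tcp_pos": TCP position; "eef_rot": TCP orientation; "contact_force": force on the tool from outside, world axes, zero at the start; "wrist_torque": the same for the moment, N m; "width": finger opening in m; "grip_force": force on a finger pad.
Only numpy, scipy, OpenCV 4.12 (cv2) and the standard library are available. Lean on these libraries where they do the work, as an engineer would, in place of code of your own. Each camera call takes 0.05 s, during which the arm holds its last target. There are 200 camera calls.

### The job

The short glaze sample standing in the mixer's cup is done: stand it in a free hole of the wooden rack, put the tall sample tube from the rack into the mixer's cup in its place, and set the mixer's speed dial to 7. Keep both tubes upright and lower each one all the way down into its hole before letting go rather than dropping it. Leave the two other short tubes in their holes and the other things on the bench where they are.

Things in the scene. Friction and masses are not known exactly. Their poses are not given: they have to be found in the camera images.
- mixer: Vortex mixer, fixed on the bench: a low white box 150 mm (x) by 260 mm (y), flat deck 66 mm above the bench. Origin: centre of its underside; x points to its back, z up; its front (vent slots) faces -x. On the deck, at x 0: a black rubber cup at y +66 mm and the speed dial at y -72 mm. A small rocker switch on the deck is not used.
- mixer_cup (a point): Centre of the inner floor of the mixer's round rubber cup, 86 mm above the bench; z up. The cup is 49 mm across outside, its bore 33 mm, straight, 45 mm deep, so its rim is 131 mm above the bench. A seated tube stands upright with its underside on this point.
- speed_dial (a joint): Mixer speed dial, vertical axis, rad: 0 at scale mark 0, growing clockwise from above to 4.712 at mark 10. 11 even white marks 0.4712 rad apart, 0, 5 and 10 longer; a white band widens from 0 to 10. The pointer (white line on one end of the bar) points 135 degrees from the mixer's +x towards its +y at 0, to its back (+x) at 5; mark 7 is 3.299 rad. Stays where left (friction 0.04 N m).
- dial_grip (a point): On the dial's axis at the top of its grip bar, 96 mm above the bench. The bar is 48 mm long, 14 mm thick and 22 mm high, on a round skirt of radius 27 mm whose top is 22 mm below this point. x runs along the bar to the pointer end and turns with the dial; z up.
- rack: Wooden tube rack, fixed on the bench, 76 mm (x) by 250 mm (y) by 52 mm high: a base board and a 10 mm top board with one row of four 33 mm holes along y, 58 mm apart. Origin: centre of its underside; z up.
- rack_hole0 (a point): Seat of rack hole 0: on the base board, 10 mm above the bench, on the axis of the hole at rack y -87 mm; the top board's upper face is 42 mm above it. A hole is free when no tube stands in it; one is free at the start.
- rack_hole1 (a point): Seat of rack hole 1: on the base board, 10 mm above the bench, on the axis of the hole at rack y -29 mm; the top board's upper face is 42 mm above it. A hole is free when no tube stands in it; one is free at the start.
- rack_hole2 (a point): Seat of rack hole 2: on the base board, 10 mm above the bench, on the axis of the hole at rack y +29 mm; the top board's upper face is 42 mm above it. A hole is free when no tube stands in it; one is free at the start.
- rack_hole3 (a point): Seat of rack hole 3: on the base board, 10 mm above the bench, on the axis of the hole at rack y +87 mm; the top board's upper face is 42 mm above it. A hole is free when no tube stands in it; one is free at the start.
- short_mixed: The short capped sample tube standing in the mixer's cup at the start: 85 mm high, white body 30 mm in diameter with a flat chamfered foot, grey ribbed cap 34 mm in diameter forming the top 16 mm. Origin: centre of its underside; z up. Closed, rigid, about 70 g. Gripped by the cap from above, TCP 10 mm below its top, the fingers clear cup, board and neighbours.
- tall_next: The tall capped sample tube in the rack, the only tall one: 115 mm high, otherwise like the short ones (30 mm body, 34 mm cap forming the top 16 mm). Origin: centre of its underside; z up. About 90 g.
- short_a: A short tube like the one in the mixer (85 mm), in another hole of the rack: stays there. Origin: centre of its underside.
- short_b: The other short tube (85 mm) in the rack: stays there. Origin: centre of its underside.
- glaze_jar: Bystander: terracotta-coloured jar with a white lid, 72 mm across, 78 mm high, beyond the work. Origin: centre of its underside.
- test_bowl: Bystander: small white bowl, 90 mm across, 40 mm high. Origin: centre of its underside.
- clay_cup: Bystander: unglazed clay cup, 72 mm across, 65 mm high. Origin: centre of its underside.
Things that resemble listed ones, but are neither listed nor needed, are in the scene too. What is shaped like the short_mixed but blue or red is not meant.

How it is judged:
By the outcome, as a careful person would: the job done as asked, in the order asked, and still so for the second after the job is handed in, with the robot touching nothing.
It also fails if it takes over 66 s, if anything falls off the work surface, if the arm or the gripper's body presses on something with over 40 N, if the wrist force passes 120 N, or if a joint passes its speed limit or range.

## Working session

There is one attempt and no reset: what is moved stays moved. The work goes in short steps, Python scripts to look and compute and a tool call to move; the robot and the scene stay as the last step left them, time stands still between calls to the robot, and variables do not carry over. Pictures are saved under pics/ and viewed, at most 10 in all, crops included, and the job is handed in when it is done.

Besides the shell and the picture viewer there is one more tool, called as name(argument=value, ...) on one line, values as JSON. apply_moves: Moves the arm, as the interface text tells. Its arguments: {"type":"object","properties":{"moves":{"type":"array","items":{"type":"object","properties":{"jaw":{"type":"number"},"tx":{"type":"number"},"ty":{"type":"number"},"tz":{"type":"number"},"rx":{"type":"number"},"ry":{"type":"number"},"rz":{"type":"number"}}}}},"required":["moves"]}

```bash
mkdir -p pics; cat > h.py <<'E'
import numpy as np, cv2
from cell import bot
def intr(p):
    f=200/np.tan(np.radians(p["fovy"])/2); return f
def rays(p,uv):
    f=intr(p); uv=np.atleast_2d(np.asarray(uv,float))
    K=np.array([[f,0,p["cx"]],[0,f,p["cy"]],[0,0,1]])
    return cv2.undistortPoints(uv.reshape(-1,1,2),K,np.array([p["k1"],0,0,0.])).reshape(-1,2)
def world(p,uv,z):
    s=rays(p,uv); c=np.c_[s*np.asarray(z).reshape(-1,1),np.asarray(z).reshape(-1)]
    V=p["view"]; return (c-V[:3,3])@V[:3,:3]
def cloud(p,mask):
    r,c=np.nonzero(mask&(p["z_map"]>0)); return world(p,np.c_[c,r],p["z_map"][r,c])
def onplane(p,uv,h):
    s=rays(p,uv); V=p["view"]; o=-V[:3,:3].T@V[:3,3]; d=np.c_[s,np.ones(len(s))]@V[:3,:3]
    t=(h-o[2])/d[:,2]; return o+d*t[:,None]
def proj(p,X):
    V=p["view"]; c=np.atleast_2d(X)@V[:3,:3].T+V[:3,3]; s=c[:,:2]/c[:,2:]; r2=(s**2).sum(1,keepdims=True)
    return s*(1+p["k1"]*r2)*intr(p)+[p["cx"],p["cy"]]
def save(p,n,box=None,sc=1):
    im=p["color"][:,:,::-1]
    if box: im=im[box[1]:box[3],box[0]:box[2]]
    cv2.imwrite("pics/"+n,cv2.resize(im,None,fx=sc,fy=sc,interpolation=cv2.INTER_CUBIC))
E
python3 - <<'E'
from h import *
np.set_printoptions(precision=4,suppress=True)
s=bot.read_state(); print(s["tcp_pos"],s["eef_rot"],s["width"],s["clock"])
ps={n:bot.snapshot(n) for n in("side","top")}
for n,p in ps.items():
    save(p,n+"0.png"); V=p["view"]; print(n,p["fovy"],p["k1"],"cam",-V[:3,:3].T@V[:3,3],"fwd",V[2,:3])
    for t in("mixer","speed_dial","rack","short_mixed","tall_next"):
        for d in bot.masks_of(t,p):
            c=cloud(p,d["region"]); 
            if len(c): print(n,t,round(d["confidence"],2),np.round(d["bbox"]),len(c),"med",np.median(c,0),"zmax",np.percentile(c[:,2],98), "lo",np.percentile(c,2,axis=0),"hi",np.percentile(c,98,axis=0))
E
```

```text
[ 0.2437 -0.6287  0.2561] [-3.1393 -0.0001  0.3698] 0.0884374286377462 0.0
side 46.75861413133912 -0.10647872735400807 cam [ 0.3445 -0.7172  0.7125] fwd [ 0.2713  0.74   -0.6154]
side mixer 0.76 [249. 191.  82. 100.] 5323 med [0.4792 0.1271 0.0656] zmax 0.1226125806989501 lo [0.4102 0.06   0.0134] hi [0.555  0.3026 0.1226]
side speed_dial 0.71 [251. 194.  23.  25.] 384 med [0.4835 0.112  0.0796] zmax 0.09727051946577583 lo [0.4583 0.0938 0.0683] hi [0.507  0.1305 0.0973]
side rack 0.93 [301. 310.  90. 126.] 4219 med [ 0.4881 -0.2164  0.0502] zmax 0.05359199142140989 lo [ 0.4588 -0.3059  0.0033] hi [ 0.5425 -0.0674  0.0536]
side short_mixed 0.68 [240. 139.  14.  26.] 302 med [0.4886 0.2471 0.1555] zmax 0.17090907494619217 lo [0.4714 0.2384 0.0026] hi [0.5454 0.5044 0.1709]
side short_mixed 0.57 [292. 162.  13.  30.] 376 med [0.6155 0.2572 0.0552] zmax 0.08545122176280046 lo [0.6025 0.2505 0.0005] hi [0.6334 0.2811 0.0855]
side tall_next 0.78 [281. 252.  15.  40.] 605 med [ 0.4925 -0.1047  0.1027] zmax 0.12597504123073644 lo [ 0.4792 -0.1104  0.053 ] hi [ 0.5089 -0.0804  0.126 ]
top 53
[... 456 characters left out ...]
28] zmax 0.09667537968455979 lo [ 0.4971 -0.2777  0.0474] hi [ 0.525  -0.2474  0.0967]
top short_mixed 0.93 [164. 258.  26.  16.] 342 med [0.5157 0.3924 0.0822] zmax 0.08718146408799642 lo [0.5005 0.3832 0.0058] hi [0.5311 0.4138 0.0872]
top short_mixed 0.58 [211. 271.  26.  17.] 310 med [0.4886 0.2563 0.1695] zmax 0.17238864008296653 lo [0.4744 0.2432 0.1238] hi [0.5042 0.2754 0.1724]
top short_mixed 0.51 [219. 213.  19.  19.] 299 med [0.6175 0.2666 0.0822] zmax 0.08678506765421189 lo [ 0.6033  0.2555 -0.0014] hi [0.6428 0.3076 0.0868]
top tall_next 0.79 [382. 268.  19.  14.] 271 med [ 0.4953 -0.0874  0.1233] zmax 0.12633939831945168 lo [ 0.4797 -0.1058  0.0495] hi [ 0.5097 -0.0747  0.1263]
```

```bash
python3 - <<'E'
import cv2
a=cv2.imread("pics/top0.png")[180:330,130:530]; cv2.imwrite("pics/top0c.png",cv2.resize(a,None,fx=2,fy=2,interpolation=cv2.INTER_CUBIC))
E
```

```text
(no output)
```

View pics/top0c.png

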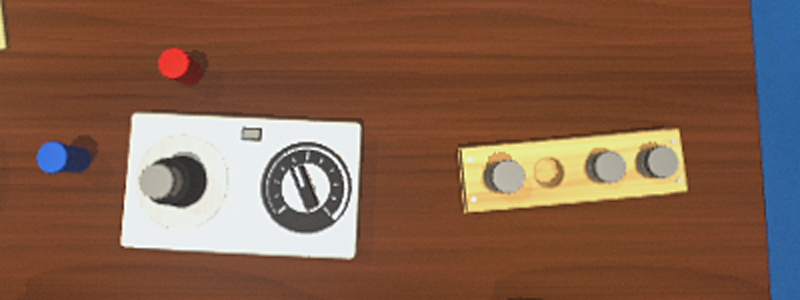

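View pics/side0.png

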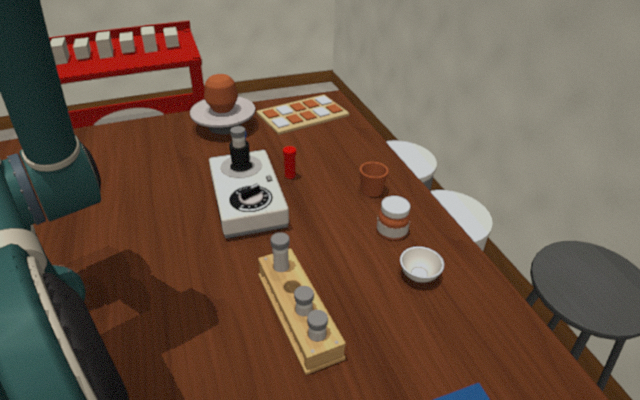

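The top view shows the mixer at left, with the cup and short tube at about (211,271) and the dial at (283,273). On the rack the tall tube is leftmost (382,268), the free hole is next to it (404,265), and two shorts are to the right. The red and blue look-alikes stand apart from these.

```bash
cat > m.py <<'E'
from h import *
np.set_printoptions(precision=4,suppress=True)
def slab(p,box,lo,hi):
    m=np.zeros((400,640),bool); m[box[1]:box[3],box[0]:box[2]]=1
    c=cloud(p,m); k=(c[:,2]>lo)&(c[:,2]<hi); return c[k]
def circ(c):
    (x,y),r=cv2.minEnclosingCircle(c[:,:2].astype(np.float32)); return np.array([x,y,r]),c[:,:2].mean(0),np.median(c[:,2]),len(c)
E
python3 - <<'E'
from m import *
p=bot.snapshot("top"); q=bot.snapshot("side")
save(p,"dial0.png",(255,245,312,302),8)
for n,pp,bt,bl,bm,br in(("top",p,(195,255,230,290),(368,255,398,285),(185,230,315,315),(355,240,480,290)),("side",q,(225,120,255,160),(268,230,295,275),(200,140,295,240),(250,230,350,375))):
    print(n,"short",circ(slab(pp,bt,.166,.176)),"tall",circ(slab(pp,bl,.120,.130)))
    for nm,b,lo,hi in(("deck",bm,.063,.069),("rack",br,.047,.057)):
        c=slab(pp,b,lo,hi); r=cv2.minAreaRect((c[:,:2]*1000).astype(np.float32)); print(nm,r,np.median(c[:,2]))
    c=slab(pp,(bm),.088,.104); (mx,r,a)=cv2.minAreaRect((c[:,:2]*1000).astype(np.float32)); print("bar",mx,r,a,np.median(c[:,2]),len(c))
    for d in bot.masks_of("speed_dial",pp)[:1]:
        c=cloud(pp,d["region"]); k=c[(c[:,2]>.066)&(c[:,2]<.08)]; print("skirt",circ(k))
        k=c[c[:,2]>.09]; u,s,v=np.linalg.svd(k[:,:2]-k[:,:2].mean(0)); print("bar",k[:,:2].mean(0),v[0],np.degrees(np.arctan2(v[0,1],v[0,0])),s)
E
```

```text
top short (array([0.4904, 0.2604, 0.0177]), array([0.4897, 0.2595]), np.float64(0.16971694062395057), 235) tall (array([ 0.4951, -0.0909,  0.0179]), array([ 0.4953, -0.0908]), np.float64(0.12377983280162737), 220)
deck ((487.62139892578125, 194.7794189453125), (258.0035095214844, 147.50872802734375), 87.56275939941406) 0.0654732837830258
rack ((502.8429870605469, -177.91673278808594), (70.41590118408203, 251.8190155029297), 4.940727710723877) 0.050907491115582765
bar (485.8932189941406, 185.72344970703125) (155.88287353515625, 45.87812042236328) 87.30094146728516 0.09453773605737417 182
skirt (array([ 0.7821, -0.0131,  0.0319]), array([ 0.7807, -0.0137]), np.float64(0.07695693840729921), 553)
bar [nan nan] [1. 0.] 0.0 []
side short (array([0.4877, 0.2579, 0.0183]), array([0.4869, 0.2549]), np.float64(0.1689567957435245), 99) tall (array([ 0.4952, -0.0932,  0.0188]), array([ 0.4943, -0.0955]), np.float64(0.12446844250637348), 206)
deck ((517.4300537109375, 187.21083068847656), (256.8643798828125, 213.6082763671875), 87.9145736694336) 0.06587002796766687
rack ((502.27789306640625, -180.3782196044922), (71.21218872070312, 252.87620544433594), 4.961996555328369) 0.05132624276340196
bar (485.4150390625, 183.70132446289062) (159.83755493164062, 47.28676223754883) 88.0291519165039 0.09433074310435229 222
skirt (array([0.4827, 0.1185, 0.0268]), array([0.4834, 0.1082]), np.float64(0.07351712409053543), 178)
bar [0.4833 0.1178] [-0.9211 -0.3894] -157.0808079677382 [0.1491 0.0433]<stdin>:11: RuntimeWarning: Mean of empty slice.
  ret = um.true_divide(
```

View pics/dial0.png

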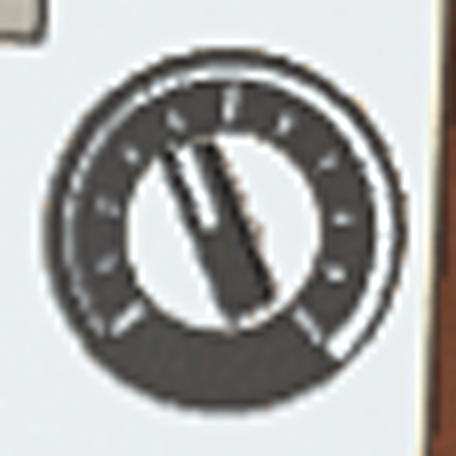

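The dial's white line points up-left, near mark 4: bar ≈22.9° world, mixer yaw ≈-2.4°, so it needs about 79° clockwise. Both cameras agree to 2–4 mm on the tubes, and the heights match 171 and 125 mm. I'll start moving.

apply_moves(moves=[{"tx": 550,"ty": -739,"rz": -74,"jaw": 1},{"tx": 550,"ty": -739,"rz": -74,"jaw": 1},{"tx": 550,"ty": -739,"rz": -74,"jaw": 1},{"tx": 550,"ty": -739,"rz": -74,"jaw": 1},{"tx": 550,"ty": -739,"rz": -74,"jaw": 1},{"tx": 550,"ty": -739,"rz": -74,"jaw": 1},{"tx": 550,"ty": -739,"rz": -74,"jaw": 1},{"tx": 550,"ty": -739,"rz": -74,"jaw": 1}])

```text
invalid input at $.moves[0]: expected keys jaw, tx, ty, tz, rx, ry, rz
```

```bash
cat >> h.py <<'E'
def go(x,y,z,yaw=94.95):
    from scipy.spatial.transform import Rotation as R
    s=bot.read_state(); T=R.from_euler("xyz",s["eef_rot"]); G=R.from_euler("xyz",[np.pi,0,np.radians(yaw)])
    d=T.inv().apply(np.array([x,y,z])/1000-s["tcp_pos"])*1000; w=np.degrees((T.inv()*G).as_rotvec())
    print("t",s["clock"],"pos",s["tcp_pos"]*1000,"rot",np.degrees(s["eef_rot"]),"F",s["contact_force"],"w",s["width"]); print("SHIFT",d.round(1),"TURN",w.round(1))
np.set_printoptions(precision=4,suppress=True)
E
python3 -c "
from h import *
go(489.2,259.2,260)"
```

```text
t 0.8 pos [ 243.9792 -629.3627  257.437 ] rot [179.9972  -0.0017  21.1894] F [ 0.7331  0.1711 -0.5276] w 0.08808294495060728
SHIFT [ 549.8 -739.9   -2.6] TURN [  0.    0.  -73.8]
```

apply_moves(moves=[{"jaw": 1,"tx": 550,"ty": -740,"tz": 0,"rx": 0,"ry": 0,"rz": -74},{"jaw": 1,"tx": 550,"ty": -740,"tz": 0,"rx": 0,"ry": 0,"rz": -74},{"jaw": 1,"tx": 550,"ty": -740,"tz": 0,"rx": 0,"ry": 0,"rz": -74},{"jaw": 1,"tx": 550,"ty": -740,"tz": 0,"rx": 0,"ry": 0,"rz": -74},{"jaw": 1,"tx": 550,"ty": -740,"tz": 0,"rx": 0,"ry": 0,"rz": -74},{"jaw": 1,"tx": 550,"ty": -740,"tz": 0,"rx": 0,"ry": 0,"rz": -74},{"jaw": 1,"tx": 550,"ty": -740,"tz": 0,"rx": 0,"ry": 0,"rz": -74},{"jaw": 1,"tx": 550,"ty": -740,"tz": 0,"rx": 0,"ry": 0,"rz": -74}])

```text
clock: 1.47
tcp_pos: [0.3327, -0.3062, 0.2576]
eef_rot: [3.141, 0.0, 1.375]
contact_force: [0.8, -1.2, 0.7]
width: 0.0885
grip_force: 0.0
```

```bash
python3 -c "
from h import *
go(489.2,259.2,260)"
```

```text
t 1.4667 pos [ 332.7318 -306.2011  257.6059] rot [179.9539   0.0165  78.7953] F [ 0.8031 -1.1556  0.6919] w 0.08845377191261637
SHIFT [585.   43.6  -2.5] TURN [  0.    0.  -16.2]
```

apply_moves(moves=[{"jaw": 1,"tx": 585,"ty": 43.6,"tz": 0,"rx": 0,"ry": 0,"rz": -16.2},{"jaw": 1,"tx": 585,"ty": 43.6,"tz": 0,"rx": 0,"ry": 0,"rz": -16.2},{"jaw": 1,"tx": 585,"ty": 43.6,"tz": 0,"rx": 0,"ry": 0,"rz": -16.2},{"jaw": 1,"tx": 585,"ty": 43.6,"tz": 0,"rx": 0,"ry": 0,"rz": -16.2},{"jaw": 1,"tx": 585,"ty": 43.6,"tz": 0,"rx": 0,"ry": 0,"rz": -16.2},{"jaw": 1,"tx": 585,"ty": 43.6,"tz": 0,"rx": 0,"ry": 0,"rz": -16.2},{"jaw": 1,"tx": 585,"ty": 43.6,"tz": 0,"rx": 0,"ry": 0,"rz": -16.2},{"jaw": 1,"tx": 585,"ty": 43.6,"tz": 0,"rx": 0,"ry": 0,"rz": -16.2}])

```text
clock: 2.13
tcp_pos: [0.4234, 0.0148, 0.258]
eef_rot: [3.14, 0.0, 1.653]
contact_force: [1.2, -0.3, -0.5]
width: 0.0884
grip_force: 0.0
```

```bash
python3 -c "
from h import *
go(489.2,259.2,260)"
```

```text
t 2.1333 pos [423.4249  14.8114 258.0024] rot [179.9007   0.0177  94.69  ] F [ 1.2034 -0.3019 -0.5461] w 0.08835821890722087
SHIFT [238.2  85.5  -1.9] TURN [ 0.1  0.  -0.3]
```

apply_moves(moves=[{"jaw": 1,"tx": 238.2,"ty": 85.5,"tz": 0,"rx": 0,"ry": 0,"rz": 0},{"jaw": 1,"tx": 238.2,"ty": 85.5,"tz": 0,"rx": 0,"ry": 0,"rz": 0},{"jaw": 1,"tx": 238.2,"ty": 85.5,"tz": 0,"rx": 0,"ry": 0,"rz": 0},{"jaw": 1,"tx": 238.2,"ty": 85.5,"tz": 0,"rx": 0,"ry": 0,"rz": 0},{"jaw": 1,"tx": 238.2,"ty": 85.5,"tz": 0,"rx": 0,"ry": 0,"rz": 0},{"jaw": 1,"tx": 238.2,"ty": 85.5,"tz": 0,"rx": 0,"ry": 0,"rz": 0},{"jaw": 1,"tx": 238.2,"ty": 85.5,"tz": 0,"rx": 0,"ry": 0,"rz": 0},{"jaw": 1,"tx": 238.2,"ty": 85.5,"tz": 35,"rx": 0,"ry": 0,"rz": 0}])

```text
clock: 2.8
tcp_pos: [0.4939, 0.2618, 0.2294]
eef_rot: [3.128, -0.005, 1.656]
contact_force: [1.2, -0.1, -0.1]
width: 0.0883
grip_force: 0.0
```

```bash
python3 - <<'E'
from h import *
go(489.2,259.2,161)
p=bot.snapshot("top"); q=bot.snapshot("side")
save(q,"side1.png",(180,70,320,190),5); 
print(proj(q,bot.read_state()["tcp_pos"]), proj(q,[.4892,.2592,.171]),proj(q,bot.read_state()["tcp_pos"]+[0,0,-.019]))
E
```

```text
t 2.8 pos [493.8856 261.7832 229.4061] rot [179.2436  -0.2959  94.9053] F [ 1.2468 -0.1171 -0.0703] w 0.08830255662865992
SHIFT [-2.5 -5.8 68.3] TURN [ 0.8 -0.3 -0. ]
[[234.7094 111.4825]] [[237.5425 128.3829]] [[235.4325 118.7908]]
```

View pics/side1.png

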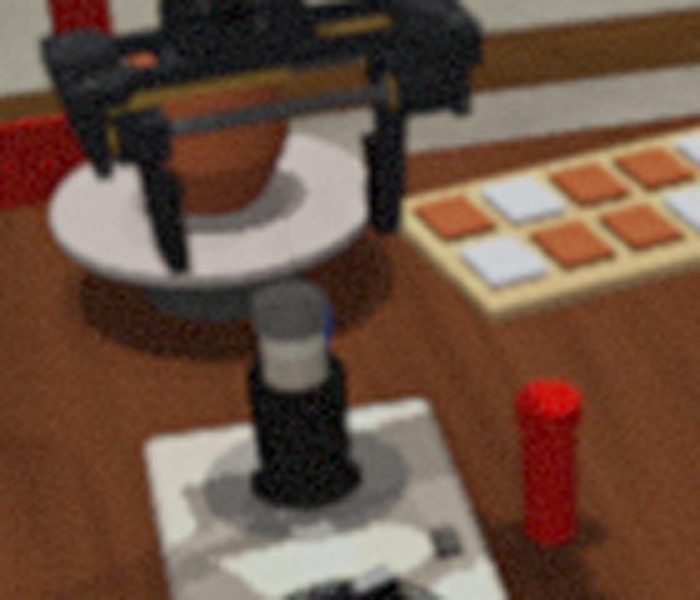

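The fingers straddle the cap: mid-tip is at about (236,119) and the cap centre at about (238,131), both near where the calibration predicts. Next is the descent.

```bash
python3 -c "
from h import *
go(489.4,259.4,161)"
```

```text
t 2.9 pos [486.0043 256.0912 217.7216] rot [-179.5127    0.1992   94.7682] F [-0.523  -0.1106 -0.7647] w 0.0882258376961494
SHIFT [ 3.2  4.1 56.7] TURN [-0.5  0.2 -0.2]
```

apply_moves(moves=[{"jaw": 1,"tx": 0,"ty": 0,"tz": 20,"rx": 0,"ry": 0,"rz": 0},{"jaw": 1,"tx": 0,"ty": 0,"tz": 40,"rx": 0,"ry": 0,"rz": 0},{"jaw": 1,"tx": 0,"ty": 0,"tz": 55,"rx": 0,"ry": 0,"rz": 0},{"jaw": 1,"tx": 0,"ty": 0,"tz": 62,"rx": 0,"ry": 0,"rz": 0},{"jaw": 1,"tx": 0,"ty": 0,"tz": 62,"rx": 0,"ry": 0,"rz": 0},{"jaw": 1,"tx": 0,"ty": 0,"tz": 62,"rx": 0,"ry": 0,"rz": 0}])

```text
clock: 3.4
tcp_pos: [0.4892, 0.2565, 0.1611]
eef_rot: [3.142, 0.0, 1.652]
contact_force: [0.0, 0.6, 0.3]
width: 0.0884
grip_force: 0.0
```

```bash
python3 -c "
from h import *
go(489.4,259.4,161)"
```

```text
t 3.4 pos [489.2387 256.5331 161.1238] rot [179.9988   0.0017  94.6328] F [0.0008 0.5535 0.2717] w 0.088425431398431
SHIFT [2.8 0.4 0.1] TURN [ 0.   0.  -0.3]
```

apply_moves(moves=[{"jaw": 1,"tx": 2.6,"ty": 0.3,"tz": 0,"rx": 0,"ry": 0,"rz": -0.3},{"jaw": 0.5,"tx": 2.6,"ty": 0.3,"tz": 0,"rx": 0,"ry": 0,"rz": -0.3},{"jaw": 0,"tx": 2.6,"ty": 0.3,"tz": 0,"rx": 0,"ry": 0,"rz": -0.3},{"jaw": 0,"tx": 2.6,"ty": 0.3,"tz": 0,"rx": 0,"ry": 0,"rz": -0.3},{"jaw": 0,"tx": 2.6,"ty": 0.3,"tz": 0,"rx": 0,"ry": 0,"rz": -0.3},{"jaw": 0,"tx": 2.6,"ty": 0.3,"tz": 0,"rx": 0,"ry": 0,"rz": -0.3},{"jaw": 0,"tx": 2.6,"ty": 0.3,"tz": 0,"rx": 0,"ry": 0,"rz": -0.3},{"jaw": 0,"tx": 2.6,"ty": 0.3,"tz": 0,"rx": 0,"ry": 0,"rz": -0.3}])

```text
clock: 4.07
tcp_pos: [0.4891, 0.2597, 0.1604]
eef_rot: [-3.142, 0.0, 1.658]
contact_force: [-0.1, -0.9, -0.3]
width: 0.0437
grip_force: 0.0
```

```bash
python3 - <<'E'
from m import *
go(489.4,259.4,161); s=bot.read_state(); print(s["grip_force"],s["wrist_torque"])
E
```

```text
t 4.0667 pos [489.1219 259.7235 160.3827] rot [-179.9965    0.0036   94.9878] F [-0.1253 -0.929  -0.2519] w 0.04366876146797431
SHIFT [-0.3  0.2 -0.6] TURN [-0.  0.  0.]
0.0 [-0.0777 -0.0469  0.0115]
```

apply_moves(moves=[{"jaw": 0,"tx": 0,"ty": 0,"tz": 0,"rx": 0,"ry": 0,"rz": 0},{"jaw": 0,"tx": 0,"ty": 0,"tz": 0,"rx": 0,"ry": 0,"rz": 0},{"jaw": 0,"tx": 0,"ty": 0,"tz": 0,"rx": 0,"ry": 0,"rz": 0},{"jaw": 0,"tx": 0,"ty": 0,"tz": 0,"rx": 0,"ry": 0,"rz": 0},{"jaw": 0,"tx": 0,"ty": 0,"tz": 0,"rx": 0,"ry": 0,"rz": 0}])

```text
clock: 4.48
tcp_pos: [0.4891, 0.2597, 0.1603]
eef_rot: [-3.141, 0.0, 1.658]
contact_force: [0.3, 0.1, -0.2]
width: 0.0312
grip_force: 30.0
```

```bash
python3 - <<'E'
from m import *
go(489.4,259.4,161); s=bot.read_state(); print(s["grip_force"],s["wrist_torque"])
E
```

```text
t 4.4833 pos [489.1219 259.6725 160.3225] rot [-179.9895    0.0048   94.9812] F [ 0.3182  0.0636 -0.1742] w 0.031236990547129632
SHIFT [-0.3  0.3 -0.7] TURN [-0.  0.  0.]
29.99862603843212 [-0.058  -0.0757 -0.0547]
```

apply_moves(moves=[{"jaw": 0,"tx": 0,"ty": 0,"tz": -10,"rx": 0,"ry": 0,"rz": 0},{"jaw": 0,"tx": 0,"ty": 0,"tz": -25,"rx": 0,"ry": 0,"rz": 0},{"jaw": 0,"tx": 0,"ty": 0,"tz": -45,"rx": 0,"ry": 0,"rz": 0},{"jaw": 0,"tx": 0,"ty": 0,"tz": -65,"rx": 0,"ry": 0,"rz": 0},{"jaw": 0,"tx": 0,"ty": 0,"tz": -80,"rx": 0,"ry": 0,"rz": 0},{"jaw": 0,"tx": 0,"ty": 0,"tz": -88,"rx": 0,"ry": 0,"rz": 0},{"jaw": 0,"tx": 0,"ty": 0,"tz": -90,"rx": 0,"ry": 0,"rz": 0}])

```text
clock: 5.07
tcp_pos: [0.4901, 0.2602, 0.253]
eef_rot: [3.138, -0.001, 1.658]
contact_force: [0.7, -0.2, -0.8]
width: 0.031
grip_force: 30.0
```

```bash
python3 - <<'E'
from m import *
go(499.9,-150.2,245); s=bot.read_state(); print(s["grip_force"],s["wrist_torque"])
q=bot.snapshot("side"); save(q,"side2.png",(180,70,320,190),5); go(0,0,0)
E
```

```text
t 5.0667 pos [490.1377 260.1945 252.9789] rot [179.796   -0.0784  94.9822] F [ 0.718  -0.1957 -0.7968] w 0.031000389165903787
SHIFT [-409.7  -25.9    7.3] TURN [ 0.2 -0.1  0. ]
30.003283694386482 [-0.0405 -0.1101  0.0068]
t 5.1167 pos [489.7227 260.0037 251.9911] rot [179.8694  -0.052   94.9831] F [ 0.1713  0.489  -0.012 ] w 0.031025878715184748
SHIFT [-216.7 -511.   250.6] TURN [ 0.1 -0.1  0. ]
```

View pics/side2.png

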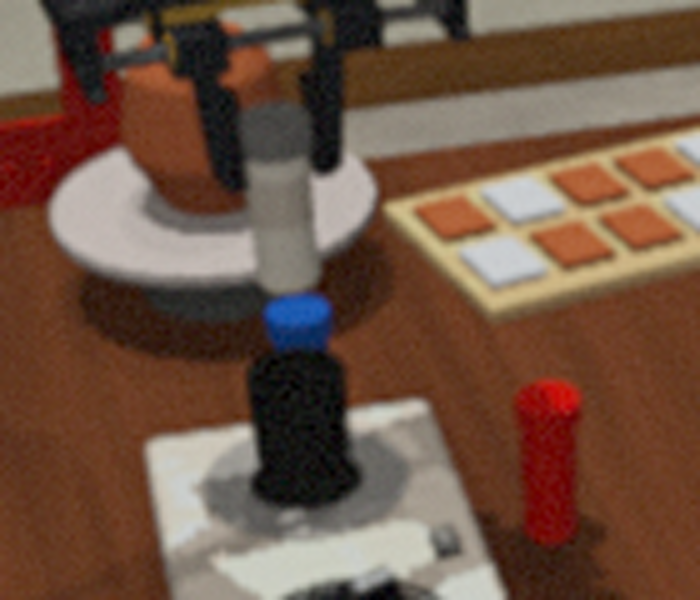

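The tube is held in the air, cap at about (235,97) and foot at about (238,127). It looks upright. The 31 mm opening hints at an off-centre grip, so I'll measure the tube relative to the TCP.

```bash
cat >> m.py <<'E'
def axis(pts,r):
    # fit circle of known radius to xy of visible cylinder points
    from scipy.optimize import least_squares
    c0=pts[:,:2].mean(0)
    return lambda cam:least_squares(lambda c:np.hypot(*(pts[:,:2]-c).T)-r,c0+r*.7*(c0-cam[:2])/np.linalg.norm(c0-cam[:2]),loss="soft_l1",f_scale=.002)
def held(p,box,x0,rad=.03,rows=(( -.062,-.012,.015),)):
    m=np.zeros((400,640),bool); m[box[1]:box[3],box[0]:box[2]]=1
    c=cloud(p,m); V=p["view"]; cam=-V[:3,:3].T@V[:3,3]
    for lo,hi,r in rows:
        k=c[(np.hypot(*(c[:,:2]-x0[:2]).T)<rad)&(c[:,2]>x0[2]+lo)&(c[:,2]<x0[2]+hi)]
        if len(k)<15: print("few",len(k)); continue
        f=axis(k,r)(cam); print("z",np.round((x0[2]+lo,x0[2]+hi),3),"n",len(k),"axis",f.x*1000,"rms",np.sqrt(np.mean(f.fun**2))*1000,"off TCP",(f.x-x0[:2])*1000)
E
python3 - <<'E'
from m import *
s=bot.read_state(); x=s["tcp_pos"]; print(x*1000)
for n in("side","top"):
    p=bot.snapshot(n)
    u=proj(p,x-[0,0,.03])[0].astype(int); b=(max(u[0]-40,0),max(u[1]-50,0),u[0]+40,u[1]+50)
    print(n,u); held(p,b,x,rows=((-.072,-.045,.015),(-.045,-.02,.015),(-.07,-.015,.015)))
    for d in bot.masks_of("short_mixed",p):
        c=cloud(p,d["region"]); print(round(d["confidence"],2),np.median(c,0)*1000,np.percentile(c,[2,98],axis=0)*1000)
E
```

```text
[489.7227 260.0037 251.9911]
side [235 108]
z [0.18  0.207] n 132 axis [488.7433 258.8468] rms 1.4804558942624417 off TCP [-0.9794 -1.1569]
z [0.207 0.232] n 134 axis [488.1774 258.8601] rms 1.826777950950412 off TCP [-1.5453 -1.1435]
z [0.182 0.237] n 301 axis [488.5362 258.7731] rms 2.5842717559653616 off TCP [-1.1865 -1.2306]
0.64 [486.6433 246.8673 228.8781] [[473.3164 240.82   182.3384]
 [502.7914 269.9429 263.0417]]
0.61 [615.6465 257.0434  56.1981] [[602.8843 250.3138   6.2365]
 [632.5421 277.9058  85.9217]]
0.59 [796.6487 130.9686  43.8641] [[766.7451 108.6428   3.7267]
 [831.2135 175.8619  65.1009]]
0.53 [511.4493 388.9862  81.4079] [[496.2015 379.4282  31.044 ]
 [526.9797 470.482   84.7277]]
0.37 [ 501.5503 -218.4792   90.211 ] [[ 488.3687 -226.1777   50.4608]
 [ 518.5374 -194.3889   96.0005]]
top [199 270]
z [0.18  0.207] n 55 axis [489.4068 260.3553] rms 0.5623915456855756 off TCP [-0.3159  0.3517]
z [0.207 0.232] n 57 axis [489.3781 260.1299] rms 0.6013845162815472 off TCP [-0.3446  0.1262]
z [0.182 0.237] n 127 axis [489.5138 260.1504] rms 2.0910831804874577 off TCP [-0.2089  0.1467]
0.54 [616.9245 265.7956  82.8148] [[603.8991 255.3721   6.7753]
 [634.5895 284.8277  87.1881]]
0.48 [490.1011 246.2439 222.9711] [[477.3852 243.4539 180.8782]
 [503.137  256.7125 260.6421]]
0.37 [ 505.9119 -200.5218   93.1376] [[ 491.0363 -219.0881   47.2598]
 [ 520.9188 -188.881    96.2237]]
```

Tube axis is within about 1 mm of the TCP, upright. I'll refine the free hole using the three seated caps and the hole itself.

```bash
python3 - <<'E'
from m import *
for n,corr in(("top",(0,0)),("side",(1,1.2))):
    p=bot.snapshot(n); rc=np.array([.5028,-.1785]); ax=np.array([-.0863,.9963])
    P=[];K=[]
    for k,h in((0,.095),(1,.095),(3,.125)):
        c0=rc+ax*(-.087+.058*k); u=proj(p,np.r_[c0,h])[0].astype(int)
        c=slab(p,(u[0]-16,u[1]-16,u[0]+16,u[1]+16),h-.005,h+.004)
        c=c[np.hypot(*(c[:,:2]-c0).T)<.022]; e,mn,z,N=circ(c); print(n,k,e*1000,mn*1000,z,N); P.append(e[:2]*500+mn*500); K.append(-87+58*k)
    P=np.array(P)+corr; A=np.c_[np.ones(3),K]; s=np.linalg.lstsq(A,P,rcond=None)[0]; print("hole2",s[0]+29*s[1],"slope",s[1],"yaw",np.degrees(np.arctan2(-s[1][0],s[1][1])),"res",(A@s-P).round(1).tolist())
    # board top with hole: non-board pixels inside
    c0=rc+ax*.029; u=proj(p,np.r_[c0,.052])[0].astype(int); c=slab(p,(u[0]-18,u[1]-18,u[0]+18,u[1]+18),-.01,.044)
    c=c[np.hypot(*(c[:,:2]-c0).T)<.025]; print("below board",len(c)); 
    if len(c)>5: 
        # pixels seen through the hole, intersected with the board-top plane
        uv=proj(p,c); w=onplane(p,uv,.052); print("through-hole circle",circ(w)[0]*1000,w.mean(0)*1000)
E
```

```text
top 0 [ 512.1695 -264.4311   18.5884] [ 511.1268 -263.8222] 0.09411132821203982 192
top 1 [ 506.4495 -205.0723   18.3413] [ 505.4363 -204.9302] 0.09363893356930499 200
top 3 [495.4253 -90.809   17.9676] [495.2643 -90.6608] 0.12380483565551248 220
hole2 [ 500.7019 -148.1527] slope [-0.0934  0.9949] yaw 5.361247598639723 res [[-0.1, 0.6], [0.2, -0.9], [-0.1, 0.3]]
below board 160
through-hole circle [ 500.3547 -148.1346   16.2134] [ 500.3712 -147.8628   52.    ]
side 0 [ 509.3966 -267.6078   17.5173] [ 508.6273 -268.4611] 0.09389950499932671 270
side 1 [ 504.6571 -210.5209   18.2278] [ 504.5024 -210.8176] 0.0939752457771768 256
side 3 [494.1224 -94.0301  18.7518] [494.3795 -95.6731] 0.12432658467113275 209
hole2 [ 500.3107 -151.4828] slope [-0.0854  0.9958] yaw 4.903918832988811 res [[0.2, -0.2], [-0.3, 0.2], [0.1, -0.1]]
below board 31
through-hole circle [ 499.1317 -154.2407   15.4075] [ 498.6713 -157.0728   52.    ]
```

apply_moves(moves=[{"jaw": 0,"tx": -409,"ty": -25.5,"tz": 0,"rx": 0,"ry": 0,"rz": 0},{"jaw": 0,"tx": -409,"ty": -25.5,"tz": 0,"rx": 0,"ry": 0,"rz": 0},{"jaw": 0,"tx": -409,"ty": -25.5,"tz": 0,"rx": 0,"ry": 0,"rz": 0},{"jaw": 0,"tx": -409,"ty": -25.5,"tz": 0,"rx": 0,"ry": 0,"rz": 0},{"jaw": 0,"tx": -409,"ty": -25.5,"tz": 0,"rx": 0,"ry": 0,"rz": 0},{"jaw": 0,"tx": -409,"ty": -25.5,"tz": 0,"rx": 0,"ry": 0,"rz": 0},{"jaw": 0,"tx": -409,"ty": -25.5,"tz": 0,"rx": 0,"ry": 0,"rz": 0},{"jaw": 0,"tx": -409,"ty": -25.5,"tz": 0,"rx": 0,"ry": 0,"rz": 0}])

```text
clock: 6.08
tcp_pos: [0.4967, -0.0754, 0.2499]
eef_rot: [-3.141, -0.0, 1.658]
contact_force: [0.5, 0.2, -0.8]
width: 0.0312
grip_force: 30.0
```

```bash
python3 -c "
from h import *
go(500.5,-149.5,245)"
```

```text
t 6.0833 pos [496.665  -75.3851 249.8658] rot [-179.9639   -0.0148   94.9899] F [ 0.5413  0.2038 -0.7827] w 0.031217053855565162
SHIFT [-74.2  -2.6   4.8] TURN [-0. -0.  0.]
```

Next: slow in, let it settle, and come down so the foot is still about 8 mm over the board (and below the tall tube's top, beside it).

apply_moves(moves=[{"jaw": 0,"tx": -40,"ty": -1.5,"tz": 0,"rx": 0,"ry": 0,"rz": 0},{"jaw": 0,"tx": -64,"ty": -2,"tz": 0,"rx": 0,"ry": 0,"rz": 0},{"jaw": 0,"tx": -74,"ty": -2.6,"tz": 0,"rx": 0,"ry": 0,"rz": 0},{"jaw": 0,"tx": -74,"ty": -2.6,"tz": 25,"rx": 0,"ry": 0,"rz": 0},{"jaw": 0,"tx": -74,"ty": -2.6,"tz": 60,"rx": 0,"ry": 0,"rz": 0},{"jaw": 0,"tx": -74,"ty": -2.6,"tz": 95,"rx": 0,"ry": 0,"rz": 0},{"jaw": 0,"tx": -74,"ty": -2.6,"tz": 110,"rx": 0,"ry": 0,"rz": 0},{"jaw": 0,"tx": -74,"ty": -2.6,"tz": 110,"rx": 0,"ry": 0,"rz": 0}])

```text
clock: 6.75
tcp_pos: [0.4972, -0.1454, 0.135]
eef_rot: [-3.132, -0.005, 1.658]
contact_force: [-0.5, -0.2, -1.4]
width: 0.031
grip_force: 30.0
```

```bash
python3 - <<'E'
from m import *
go(500.5,-149.5,140)
for n in("side","top"):
    p=bot.snapshot(n); x=bot.read_state()["tcp_pos"]
    u=proj(p,x-[0,0,.05])[0].astype(int); b=(max(u[0]-35,0),max(u[1]-40,0),u[0]+35,u[1]+40)
    held(p,b,x,.024,rows=((-.07,-.045,.015),(-.045,-.02,.015)))
    save(p,n+"3.png",(u[0]-60,u[1]-60,u[0]+60,u[1]+50),5)
go(500.5,-149.5,140)
import cv2
a,b=[cv2.imread(f"pics/{n}3.png") for n in("side","top")]; cv2.imwrite("pics/both3.png",cv2.resize(np.hstack([a,b]),(800,367)))
E
```

```text
t 6.75 pos [ 497.1906 -145.4017  134.9515] rot [-179.4518   -0.2697   95.0003] F [-0.5066 -0.2343 -1.3606] w 0.03100703233565814
SHIFT [-4.3  2.9 -5.1] TURN [-0.5 -0.3  0.1]
z [0.068 0.093] n 148 axis [ 496.6152 -146.3207] rms 0.757336072229225 off TCP [-2.4369 -0.2742]
z [0.093 0.118] n 155 axis [ 496.7145 -146.8186] rms 1.5657695353231336 off TCP [-2.3376 -0.7721]
z [0.07  0.095] n 31 axis [ 498.9029 -145.6612] rms 0.2342834034053982 off TCP [-1.898  1.034]
z [0.095 0.12 ] n 27 axis [ 498.8456 -145.312 ] rms 0.22281340329182095 off TCP [-1.9553  1.3832]
t 6.85 pos [ 500.8009 -146.6952  139.8035] rot [-179.8972   -0.0625   95.0142] F [ 1.463  -0.3107 -0.3026] w 0.030948501349699824
SHIFT [-2.8 -0.5 -0.2] TURN [-0.1 -0.1  0.1]
```

View pics/both3.png

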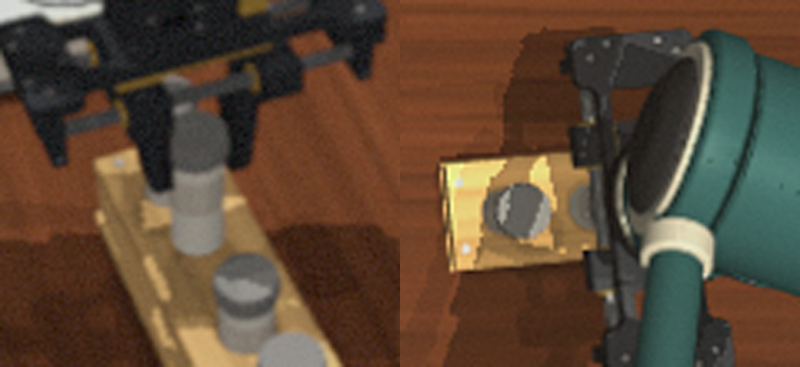

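The side view shows the held tube between the fingers over the rack, the tall one just behind and a short in front. The arm was still settling, so I'll hold briefly and re-measure.

apply_moves(moves=[{"jaw": 0,"tx": -2.8,"ty": 0,"tz": 0,"rx": 0,"ry": 0,"rz": 0},{"jaw": 0,"tx": -2.8,"ty": 0,"tz": 0,"rx": 0,"ry": 0,"rz": 0},{"jaw": 0,"tx": -2.8,"ty": 0,"tz": 0,"rx": 0,"ry": 0,"rz": 0}])

```text
clock: 7.1
tcp_pos: [0.5029, -0.1507, 0.1424]
eef_rot: [3.138, 0.001, 1.658]
contact_force: [-0.7, 0.1, -0.4]
width: 0.0312
grip_force: 30.0
```

```bash
python3 - <<'E'
from m import *
go(500.5,-149.5,140)
for n in("side","top"):
    x=bot.read_state()["tcp_pos"]; p=bot.snapshot(n); 
    u=proj(p,x-[0,0,.05])[0].astype(int); b=(max(u[0]-35,0),max(u[1]-40,0),u[0]+35,u[1]+40)
    held(p,b,x,.024,rows=((-.07,-.045,.015),(-.045,-.02,.015)))
    c0=np.array([.5122,-.2652]); u=proj(p,np.r_[c0,.07])[0].astype(int); b=(max(u[0]-35,0),max(u[1]-40,0),u[0]+35,u[1]+40)
    for c0 in((.512,-.265,0),(.5065,-.207,0),(.4955,-.092,0)): held(p,(0,0,640,400),np.array(c0),.024,rows=((.056,.076,.015),(.081,.091,.017)))
go(500.5,-149.5,140)
E
```

```text
t 7.1 pos [ 502.9334 -150.7042  142.4444] rot [179.8056   0.0841  94.9803] F [-0.7011  0.1247 -0.3611] w 0.031164421353641444
SHIFT [ 1.4 -2.3  2.4] TURN [0.2 0.1 0. ]
z [0.072 0.097] n 146 axis [ 503.0966 -151.8535] rms 0.7758702205748027 off TCP [ 0.1632 -1.1493]
z [0.097 0.122] n 151 axis [ 502.6901 -152.3359] rms 0.8301652510361502 off TCP [-0.2434 -1.6317]
z [0.056 0.076] n 120 axis [ 509.5061 -265.9276] rms 0.8357271016852136 off TCP [-2.4939 -0.9276]
z [0.081 0.091] n 83 axis [ 509.4797 -265.9161] rms 0.8852912377738631 off TCP [-2.5203 -0.9161]
z [0.056 0.076] n 118 axis [ 504.8135 -209.2301] rms 0.8142704835798484 off TCP [-1.6865 -2.2301]
z [0.081 0.091] n 77 axis [ 504.7842 -209.1332] rms 0.8594273482398205 off TCP [-1.7158 -2.1332]
z [0.056 0.076] n 55 axis [494.5915 -93.3897] rms 0.854309191908001 off TCP [-0.9085 -1.3897]
few 10
z [0.072 0.097] n 30 axis [ 503.0112 -150.3787] rms 0.2895611680833646 off TCP [0.3608 0.2375]
z [0.097 0.122] n 28 axis [ 502.8202 -150.1528] rms 0.22168312805630663 off TCP [0.1697 0.4633]
few 0
few 0
few 0
few 0
z [0.056 0.076] n 15 axis [495.4249 -90.8688] rms 0.1572747837023552 off TCP [-0.0751  1.1312]
few 10
t 7.2 pos [ 502.3746 -150.5364  141.8144] rot [179.868    0.0565  94.9801] F [-0.0881  0.2447 -1.2161] w 0.031096148534543275
SHIFT [ 1.2 -1.8  1.8] TURN [0.1 0.1 0. ]
```

apply_moves(moves=[{"jaw": 0,"tx": 1.4,"ty": -2,"tz": 0,"rx": 0,"ry": 0,"rz": 0},{"jaw": 0,"tx": 1.4,"ty": -2,"tz": 0,"rx": 0,"ry": 0,"rz": 0},{"jaw": 0,"tx": 1.4,"ty": -2,"tz": 0,"rx": 0,"ry": 0,"rz": 0},{"jaw": 0,"tx": 1.4,"ty": -2,"tz": 0,"rx": 0,"ry": 0,"rz": 0},{"jaw": 0,"tx": 1.4,"ty": -2,"tz": 0,"rx": 0,"ry": 0,"rz": 0}])

```text
clock: 7.62
tcp_pos: [0.4993, -0.149, 0.1404]
eef_rot: [3.142, -0.0, 1.658]
contact_force: [0.3, -0.3, -0.7]
width: 0.031
grip_force: 30.0
```

```bash
python3 -c "
from h import *
go(500.0,-149.2,86)"
```

```text
t 7.6167 pos [ 499.3256 -148.9966  140.3988] rot [179.9995  -0.0011  94.9827] F [ 0.3484 -0.2843 -0.6808] w 0.030986244429038023
SHIFT [-0.3  0.7 54.4] TURN [ 0. -0.  0.]
```

apply_moves(moves=[{"jaw": 0,"tx": -0.2,"ty": 0.6,"tz": 5,"rx": 0,"ry": 0,"rz": 0},{"jaw": 0,"tx": -0.2,"ty": 0.6,"tz": 10,"rx": 0,"ry": 0,"rz": 0},{"jaw": 0,"tx": -0.2,"ty": 0.6,"tz": 14,"rx": 0,"ry": 0,"rz": 0},{"jaw": 0,"tx": -0.2,"ty": 0.6,"tz": 17,"rx": 0,"ry": 0,"rz": 0},{"jaw": 0,"tx": -0.2,"ty": 0.6,"tz": 20,"rx": 0,"ry": 0,"rz": 0},{"jaw": 0,"tx": -0.2,"ty": 0.6,"tz": 22,"rx": 0,"ry": 0,"rz": 0},{"jaw": 0,"tx": -0.2,"ty": 0.6,"tz": 22,"rx": 0,"ry": 0,"rz": 0}])

```text
clock: 8.2
tcp_pos: [0.4996, -0.149, 0.1177]
eef_rot: [-3.14, -0.0, 1.658]
contact_force: [0.0, 0.0, -1.4]
width: 0.031
grip_force: 30.0
```

```bash
python3 -c "
from h import *
go(500.0,-149.2,84.5);print(bot.read_state()['wrist_torque'])"
```

```text
t 8.2 pos [ 499.564  -149.0325  117.6932] rot [-179.9354   -0.0277   94.9853] F [ 0.0249  0.0165 -1.4056] w 0.03096793006338007
SHIFT [-0.2  0.5 33.2] TURN [-0.1 -0.   0. ]
[-0.0603 -0.1025  0.0054]
```

apply_moves(moves=[{"jaw": 0,"tx": 0,"ty": 0,"tz": 7,"rx": 0,"ry": 0,"rz": 0},{"jaw": 0,"tx": 0,"ty": 0,"tz": 14,"rx": 0,"ry": 0,"rz": 0},{"jaw": 0,"tx": 0,"ty": 0,"tz": 21,"rx": 0,"ry": 0,"rz": 0},{"jaw": 0,"tx": 0,"ty": 0,"tz": 26,"rx": 0,"ry": 0,"rz": 0},{"jaw": 0,"tx": 0,"ty": 0,"tz": 30,"rx": 0,"ry": 0,"rz": 0},{"jaw": 0,"tx": 0,"ty": 0,"tz": 32,"rx": 0,"ry": 0,"rz": 0},{"jaw": 0,"tx": 0,"ty": 0,"tz": 33,"rx": 0,"ry": 0,"rz": 0},{"jaw": 0,"tx": 0,"ty": 0,"tz": 33,"rx": 0,"ry": 0,"rz": 0}])

```text
clock: 8.87
tcp_pos: [0.4999, -0.1492, 0.0852]
eef_rot: [-3.141, -0.0, 1.658]
contact_force: [-0.6, -0.7, -0.6]
width: 0.0309
grip_force: 30.0
```

```bash
python3 -c "
from h import *
go(500.0,-149.2,84.3);print(bot.read_state()['wrist_torque'])"
```

```text
t 8.8667 pos [ 499.8925 -149.1526   85.1632] rot [-179.9801   -0.0096   94.982 ] F [-0.6296 -0.6921 -0.625 ] w 0.030872650980133892
SHIFT [-0.1  0.1  0.9] TURN [-0. -0.  0.]
[-0.0249 -0.0825  0.0173]
```

Creep down until the base board is felt.

apply_moves(moves=[{"jaw": 0,"tx": 0,"ty": 0,"tz": 0.8,"rx": 0,"ry": 0,"rz": 0},{"jaw": 0,"tx": 0,"ty": 0,"tz": 1.4,"rx": 0,"ry": 0,"rz": 0},{"jaw": 0,"tx": 0,"ty": 0,"tz": 1.8,"rx": 0,"ry": 0,"rz": 0},{"jaw": 0,"tx": 0,"ty": 0,"tz": 1.8,"rx": 0,"ry": 0,"rz": 0}])

```text
clock: 9.2
tcp_pos: [0.5005, -0.1494, 0.0843]
eef_rot: [3.141, 0.001, 1.658]
contact_force: [-1.7, -0.4, 2.0]
width: 0.031
grip_force: 30.0
```

apply_moves(moves=[{"jaw": 0.65,"tx": 0,"ty": 0,"tz": 0,"rx": 0,"ry": 0,"rz": 0},{"jaw": 0.65,"tx": 0,"ty": 0,"tz": 0,"rx": 0,"ry": 0,"rz": 0},{"jaw": 0.65,"tx": 0,"ty": 0,"tz": 0,"rx": 0,"ry": 0,"rz": 0},{"jaw": 0.65,"tx": 0,"ty": 0,"tz": 0,"rx": 0,"ry": 0,"rz": 0},{"jaw": 0.65,"tx": 0,"ty": 0,"tz": -8,"rx": 0,"ry": 0,"rz": 0},{"jaw": 0.65,"tx": 0,"ty": 0,"tz": -25,"rx": 0,"ry": 0,"rz": 0},{"jaw": 0.65,"tx": 0,"ty": 0,"tz": -60,"rx": 0,"ry": 0,"rz": 0},{"jaw": 0.65,"tx": 0,"ty": 0,"tz": -80,"rx": 0,"ry": 0,"rz": 0}])

```text
clock: 9.87
tcp_pos: [0.5006, -0.1493, 0.1662]
eef_rot: [3.14, 0.001, 1.658]
contact_force: [0.5, -0.6, 0.9]
width: 0.0574
grip_force: 0.0
```

```bash
python3 - <<'E'
from m import *
go(495.3,-91.8,166)
p=bot.snapshot("side"); 
for c0 in((.5065,-.207,0),(.5,-.150,0),(.4955,-.092,0)): held(p,(0,0,640,400),np.array(c0),.024,rows=((.056,.074,.015),(.081,.091,.017)))
m=np.zeros((400,640),bool); m[:]=1; c=cloud(p,m); k=c[np.hypot(c[:,0]-.5,c[:,1]+.15)<.012]; print("top z",np.percentile(k[:,2],[50,90]))
go(495.3,-91.8,166)
E
```

```text
t 9.8667 pos [ 500.5757 -149.3468  166.231 ] rot [179.9178   0.0349  94.9869] F [ 0.461  -0.6271  0.8921] w 0.05743486024216236
SHIFT [57.8 -0.3  0.2] TURN [0.1 0.  0. ]
z [0.056 0.074] n 118 axis [ 504.9087 -209.125 ] rms 0.7993334436459336 off TCP [-1.5913 -2.125 ]
z [0.081 0.091] n 78 axis [ 504.6671 -209.1372] rms 0.6606677884104487 off TCP [-1.8329 -2.1372]
z [0.056 0.074] n 106 axis [ 500.1956 -150.5749] rms 0.8360956185027733 off TCP [ 0.1956 -0.5749]
z [0.081 0.091] n 72 axis [ 500.2649 -150.7041] rms 0.7046808986769766 off TCP [ 0.2649 -0.7041]
z [0.056 0.074] n 83 axis [494.8751 -93.2423] rms 0.8831183330463815 off TCP [-0.6249 -1.2423]
z [0.081 0.091] n 51 axis [494.8514 -91.1291] rms 0.9496295883284167 off TCP [-0.6486  0.8709]
top z [0.0963 0.5277]
t 9.9167 pos [ 503.3259 -150.2946  170.5652] rot [179.525    0.2112  94.9835] F [0.6164 0.1398 1.8997] w 0.0570294237824076
SHIFT [59.  -3.   4.3] TURN [0.5 0.2 0. ]
```

apply_moves(moves=[{"jaw": 0.65,"tx": 25,"ty": 0,"tz": 0,"rx": 0,"ry": 0,"rz": 0},{"jaw": 0.65,"tx": 48,"ty": 0,"tz": 0,"rx": 0,"ry": 0,"rz": 0},{"jaw": 0.65,"tx": 58,"ty": 0,"tz": 0,"rx": 0,"ry": 0,"rz": 0},{"jaw": 0.65,"tx": 58,"ty": 0,"tz": 0,"rx": 0,"ry": 0,"rz": 0},{"jaw": 0.65,"tx": 58,"ty": 0,"tz": 10,"rx": 0,"ry": 0,"rz": 0},{"jaw": 0.65,"tx": 58,"ty": 0,"tz": 10,"rx": 0,"ry": 0,"rz": 0},{"jaw": 0.65,"tx": 58,"ty": 0,"tz": 10,"rx": 0,"ry": 0,"rz": 0}])

```text
clock: 10.5
tcp_pos: [0.4942, -0.092, 0.1524]
eef_rot: [-3.139, -0.0, 1.657]
contact_force: [0.2, -0.5, 0.3]
width: 0.0574
grip_force: 0.0
```

```bash
python3 - <<'E'
from m import *
go(495.2,-91.4,115)
E
```

```text
t 10.5 pos [494.2117 -91.9767 152.3714] rot [-179.8721   -0.0186   94.9537] F [ 0.1652 -0.4517  0.3352] w 0.05737171494643753
SHIFT [ 0.5  1.1 37.4] TURN [-0.1 -0.   0. ]
```

apply_moves(moves=[{"jaw": 0.65,"tx": 0.4,"ty": 0.7,"tz": 12,"rx": 0,"ry": 0,"rz": 0},{"jaw": 0.65,"tx": 0.4,"ty": 0.7,"tz": 25,"rx": 0,"ry": 0,"rz": 0},{"jaw": 0.65,"tx": 0.4,"ty": 0.7,"tz": 34,"rx": 0,"ry": 0,"rz": 0},{"jaw": 0.65,"tx": 0.4,"ty": 0.7,"tz": 38,"rx": 0,"ry": 0,"rz": 0},{"jaw": 0.65,"tx": 0.4,"ty": 0.7,"tz": 38.5,"rx": 0,"ry": 0,"rz": 0},{"jaw": 0.65,"tx": 0.4,"ty": 0.7,"tz": 38.5,"rx": 0,"ry": 0,"rz": 0}])

```text
clock: 11.0
tcp_pos: [0.4954, -0.0911, 0.1146]
eef_rot: [-3.141, -0.0, 1.657]
contact_force: [0.7, -0.6, 0.6]
width: 0.0572
grip_force: 0.0
```

```bash
python3 - <<'E'
from m import *
go(495.2,-91.4,115)
E
```

```text
t 11.0 pos [495.3605 -91.0619 114.5872] rot [-179.9445   -0.0187   94.9652] F [ 0.6908 -0.5711  0.5642] w 0.05718723964117915
SHIFT [-0.3 -0.2 -0.4] TURN [-0.1 -0.   0. ]
```

apply_moves(moves=[{"jaw": 0.4,"tx": 0,"ty": 0,"tz": 0,"rx": 0,"ry": 0,"rz": 0},{"jaw": 0.2,"tx": 0,"ty": 0,"tz": 0,"rx": 0,"ry": 0,"rz": 0},{"jaw": 0,"tx": 0,"ty": 0,"tz": 0,"rx": 0,"ry": 0,"rz": 0},{"jaw": 0,"tx": 0,"ty": 0,"tz": 0,"rx": 0,"ry": 0,"rz": 0},{"jaw": 0,"tx": 0,"ty": 0,"tz": 0,"rx": 0,"ry": 0,"rz": 0},{"jaw": 0,"tx": 0,"ty": 0,"tz": 0,"rx": 0,"ry": 0,"rz": 0}])

```text
clock: 11.5
tcp_pos: [0.496, -0.091, 0.1156]
eef_rot: [3.141, 0.0, 1.658]
contact_force: [0.4, -0.6, 1.8]
width: 0.0317
grip_force: 30.0
```

```bash
python3 - <<'E'
from m import *
go(495.2,-91.4,115)
E
```

```text
t 11.5 pos [495.9885 -90.9961 115.6356] rot [179.946    0.0197  94.99  ] F [ 0.3697 -0.5518  1.79  ] w 0.03165335098823957
SHIFT [-0.3 -0.8  0.6] TURN [0.1 0.  0. ]
```

apply_moves(moves=[{"jaw": 0,"tx": 0,"ty": 0,"tz": -8,"rx": 0,"ry": 0,"rz": 0},{"jaw": 0,"tx": 0,"ty": 0,"tz": -20,"rx": 0,"ry": 0,"rz": 0},{"jaw": 0,"tx": 0,"ty": 0,"tz": -45,"rx": 0,"ry": 0,"rz": 0},{"jaw": 0,"tx": 0,"ty": 0,"tz": -80,"rx": 0,"ry": 0,"rz": 0},{"jaw": 0,"tx": 0,"ty": 0,"tz": -115,"rx": 0,"ry": 0,"rz": 0},{"jaw": 0,"tx": 0,"ty": 0,"tz": -140,"rx": 0,"ry": 0,"rz": 0},{"jaw": 0,"tx": 0,"ty": 0,"tz": -150,"rx": 0,"ry": 0,"rz": 0},{"jaw": 0,"tx": 0,"ty": 0,"tz": -152,"rx": 0,"ry": 0,"rz": 0}])

```text
clock: 12.17
tcp_pos: [0.4972, -0.0913, 0.2709]
eef_rot: [3.136, 0.002, 1.658]
contact_force: [0.4, -0.1, -0.6]
width: 0.0311
grip_force: 30.0
```

```bash
python3 - <<'E'
from m import *
go(489.4,259.9,266)
x=bot.read_state()["tcp_pos"]; p=bot.snapshot("side"); held(p,(0,0,640,400),x,.024,rows=((-.1,-.06,.015),(-.06,-.02,.015)))
go(489.4,259.9,266); x=bot.read_state()["tcp_pos"]; p=bot.snapshot("top"); held(p,(0,0,640,400),x,.024,rows=((-.1,-.06,.015),(-.06,-.02,.015)))
E
```

```text
t 12.1667 pos [497.1968 -91.302  270.93  ] rot [179.6527   0.1147  94.9849] F [ 0.3971 -0.0844 -0.6238] w 0.03113301062683998
SHIFT [350.6  22.7   4.4] TURN [0.3 0.1 0. ]
z [0.171 0.211] n 286 axis [496.8401 -93.2478] rms 0.9343834944056468 off TCP [-0.3567 -1.9458]
z [0.211 0.251] n 320 axis [496.7521 -93.2878] rms 0.8524832328856965 off TCP [-0.4447 -1.9857]
t 12.2167 pos [496.2289 -91.0807 268.8354] rot [179.8309   0.0571  94.9837] F [ 0.2164  0.3367 -0.6564] w 0.031106882331437317
SHIFT [350.2  23.7   2.6] TURN [0.2 0.1 0. ]
z [0.169 0.209] n 44 axis [495.9475 -91.3042] rms 0.2951413705933915 off TCP [-0.2814 -0.2235]
z [0.209 0.249] n 35 axis [496.0715 -91.0601] rms 0.20209833822246936 off TCP [-0.1574  0.0206]
```

apply_moves(moves=[{"jaw": 0,"tx": 25,"ty": 1.8,"tz": 0,"rx": 0,"ry": 0,"rz": 0},{"jaw": 0,"tx": 65,"ty": 4.6,"tz": 0,"rx": 0,"ry": 0,"rz": 0},{"jaw": 0,"tx": 105,"ty": 7.4,"tz": 0,"rx": 0,"ry": 0,"rz": 0},{"jaw": 0,"tx": 145,"ty": 10.2,"tz": 0,"rx": 0,"ry": 0,"rz": 0},{"jaw": 0,"tx": 185,"ty": 13,"tz": 0,"rx": 0,"ry": 0,"rz": 0},{"jaw": 0,"tx": 225,"ty": 15.8,"tz": 0,"rx": 0,"ry": 0,"rz": 0},{"jaw": 0,"tx": 265,"ty": 18.6,"tz": 0,"rx": 0,"ry": 0,"rz": 0},{"jaw": 0,"tx": 300,"ty": 21,"tz": 0,"rx": 0,"ry": 0,"rz": 0}])

```text
clock: 12.93
tcp_pos: [0.4884, 0.2116, 0.2639]
eef_rot: [-3.137, 0.001, 1.658]
contact_force: [1.5, 0.5, -0.0]
width: 0.0313
grip_force: 30.0
```

apply_moves(moves=[{"jaw": 0,"tx": 28,"ty": 2,"tz": 0,"rx": 0,"ry": 0,"rz": 0},{"jaw": 0,"tx": 43,"ty": 3,"tz": 0,"rx": 0,"ry": 0,"rz": 0},{"jaw": 0,"tx": 49,"ty": 3.5,"tz": 0,"rx": 0,"ry": 0,"rz": 0},{"jaw": 0,"tx": 50,"ty": 3.5,"tz": 0,"rx": 0,"ry": 0,"rz": 0},{"jaw": 0,"tx": 50,"ty": 3.5,"tz": 0,"rx": 0,"ry": 0,"rz": 0},{"jaw": 0,"tx": 50,"ty": 3.5,"tz": 0,"rx": 0,"ry": 0,"rz": 0},{"jaw": 0,"tx": 50,"ty": 3.5,"tz": 0,"rx": 0,"ry": 0,"rz": 0}])

```text
clock: 13.52
tcp_pos: [0.4896, 0.2586, 0.2667]
eef_rot: [-3.141, 0.001, 1.656]
contact_force: [0.3, -0.0, -0.5]
width: 0.0313
grip_force: 30.0
```

```bash
python3 - <<'E'
from m import *
go(489.8,260.4,250)
for n in("side","top"):
    x=bot.read_state()["tcp_pos"]; p=bot.snapshot(n); print(n); held(p,(0,0,640,400),x,.024,rows=((-.1,-.06,.015),(-.06,-.02,.015)))
    held(p,(0,0,640,400),np.array([.4895,.2600,0]),.032,rows=((.1,.127,.0245),))
    c=slab(p,(0,0,640,400),.127,.134); c=c[np.hypot(c[:,0]-.4895,c[:,1]-.26)<.03]; print(len(c)); 
    if len(c)>10: print("rim",circ(c))
go(489.8,260.4,250)
E
```

```text
t 13.5167 pos [489.6072 258.5631 266.6944] rot [-179.9615    0.035    94.8953] F [ 0.3478 -0.035  -0.491 ] w 0.03131709455724636
SHIFT [ 1.8  0.4 16.7] TURN [-0.   0.  -0.1]
side
z [0.167 0.207] n 192 axis [487.451  256.5198] rms 1.5426075080501715 off TCP [-2.1563 -2.0434]
z [0.207 0.247] n 216 axis [487.5147 256.7946] rms 1.4398783550347647 off TCP [-2.0925 -1.7685]
z [0.1   0.127] n 254 axis [488.1425 256.4146] rms 3.9727732736804757 off TCP [-1.3575 -3.5854]
101
rim (array([0.4891, 0.2562, 0.0254]), array([0.4883, 0.2546]), np.float64(0.1288155512885529), 101)
top
z [0.167 0.207] n 75 axis [489.5416 258.452 ] rms 0.5653114267807317 off TCP [-0.182 -0.208]
z [0.207 0.247] n 100 axis [490.054 258.44 ] rms 0.4314038160349025 off TCP [ 0.3303 -0.22  ]
z [0.1   0.127] n 74 axis [488.3745 261.5404] rms 3.4976056413570342 off TCP [-1.1255  1.5404]
157
rim (array([0.4899, 0.2587, 0.0242]), array([0.4893, 0.2536]), np.float64(0.12963437928139546), 157)
t 13.6167 pos [489.7998 258.8065 267.1308] rot [179.9959   0.0068  94.8928] F [-0.3512  0.4224 -0.68  ] w 0.031442968998371325
SHIFT [ 1.6  0.1 17.1] TURN [ 0.   0.  -0.1]
```

apply_moves(moves=[{"jaw": 0,"tx": 0.7,"ty": 0,"tz": 10,"rx": 0,"ry": 0,"rz": -0.1},{"jaw": 0,"tx": 0.7,"ty": 0,"tz": 20,"rx": 0,"ry": 0,"rz": -0.1},{"jaw": 0,"tx": 0.7,"ty": 0,"tz": 26,"rx": 0,"ry": 0,"rz": -0.1},{"jaw": 0,"tx": 0.7,"ty": 0,"tz": 29,"rx": 0,"ry": 0,"rz": -0.1},{"jaw": 0,"tx": 0.7,"ty": 0,"tz": 32,"rx": 0,"ry": 0,"rz": -0.1},{"jaw": 0,"tx": 0.7,"ty": 0,"tz": 35,"rx": 0,"ry": 0,"rz": -0.1},{"jaw": 0,"tx": 0.7,"ty": 0,"tz": 37,"rx": 0,"ry": 0,"rz": -0.1},{"jaw": 0,"tx": 0.7,"ty": 0,"tz": 37,"rx": 0,"ry": 0,"rz": -0.1}])

```text
clock: 14.28
tcp_pos: [0.4894, 0.2606, 0.2297]
eef_rot: [-3.141, 0.0, 1.66]
contact_force: [0.5, 0.5, -1.3]
width: 0.0316
grip_force: 30.0
```

```bash
python3 - <<'E'
from m import *
go(489.8,259.5,191.6); print(bot.read_state()["wrist_torque"])
E
```

```text
t 14.2833 pos [489.3961 260.575  229.696 ] rot [-179.9692    0.009    95.0875] F [ 0.4766  0.4794 -1.3357] w 0.031638426758780015
SHIFT [-1.1  0.3 38.1] TURN [-0.   0.   0.1]
[-0.0011 -0.0498  0.028 ]
```

apply_moves(moves=[{"jaw": 0,"tx": -0.5,"ty": 0.1,"tz": 6,"rx": 0,"ry": 0,"rz": 0},{"jaw": 0,"tx": -0.5,"ty": 0.1,"tz": 13,"rx": 0,"ry": 0,"rz": 0},{"jaw": 0,"tx": -0.5,"ty": 0.1,"tz": 20,"rx": 0,"ry": 0,"rz": 0},{"jaw": 0,"tx": -0.5,"ty": 0.1,"tz": 27,"rx": 0,"ry": 0,"rz": 0},{"jaw": 0,"tx": -0.5,"ty": 0.1,"tz": 32,"rx": 0,"ry": 0,"rz": 0},{"jaw": 0,"tx": -0.5,"ty": 0.1,"tz": 35,"rx": 0,"ry": 0,"rz": 0},{"jaw": 0,"tx": -0.5,"ty": 0.1,"tz": 37,"rx": 0,"ry": 0,"rz": 0},{"jaw": 0,"tx": -0.5,"ty": 0.1,"tz": 37,"rx": 0,"ry": 0,"rz": 0}])

```text
clock: 14.95
tcp_pos: [0.4895, 0.26, 0.1925]
eef_rot: [-3.141, 0.0, 1.659]
contact_force: [0.6, -0.3, -1.2]
width: 0.0311
grip_force: 30.0
```

```bash
python3 - <<'E'
from m import *
go(489.8,259.5,191.6); print(bot.read_state()["wrist_torque"])
E
```

```text
t 14.95 pos [489.5093 259.9711 192.5083] rot [-179.9597    0.016    95.0812] F [ 0.6416 -0.3113 -1.2077] w 0.031134403294715916
SHIFT [-0.5  0.2  0.9] TURN [-0.   0.   0.1]
[ 0.036  -0.1679  0.0444]
```

apply_moves(moves=[{"jaw": 0,"tx": 0,"ty": 0,"tz": 0.8,"rx": 0,"ry": 0,"rz": 0},{"jaw": 0,"tx": 0,"ty": 0,"tz": 1.4,"rx": 0,"ry": 0,"rz": 0},{"jaw": 0,"tx": 0,"ty": 0,"tz": 1.8,"rx": 0,"ry": 0,"rz": 0},{"jaw": 0,"tx": 0,"ty": 0,"tz": 1.8,"rx": 0,"ry": 0,"rz": 0}])

```text
clock: 15.28
tcp_pos: [0.4898, 0.2602, 0.1917]
eef_rot: [3.141, -0.0, 1.66]
contact_force: [-0.2, -0.3, -0.0]
width: 0.0316
grip_force: 30.0
```

apply_moves(moves=[{"jaw": 0,"tx": 0,"ty": 0,"tz": 0.5,"rx": 0,"ry": 0,"rz": 0},{"jaw": 0,"tx": 0,"ty": 0,"tz": 1.0,"rx": 0,"ry": 0,"rz": 0},{"jaw": 0,"tx": 0,"ty": 0,"tz": 1.0,"rx": 0,"ry": 0,"rz": 0}])

```text
clock: 15.53
tcp_pos: [0.4901, 0.2604, 0.1916]
eef_rot: [3.14, -0.001, 1.659]
contact_force: [-2.4, -0.2, 6.0]
width: 0.0315
grip_force: 30.0
```

apply_moves(moves=[{"jaw": 0.65,"tx": 0,"ty": 0,"tz": -0.5,"rx": 0,"ry": 0,"rz": 0},{"jaw": 0.65,"tx": 0,"ty": 0,"tz": -0.5,"rx": 0,"ry": 0,"rz": 0},{"jaw": 0.65,"tx": 0,"ty": 0,"tz": -0.5,"rx": 0,"ry": 0,"rz": 0},{"jaw": 0.65,"tx": 0,"ty": 0,"tz": -0.5,"rx": 0,"ry": 0,"rz": 0},{"jaw": 0.65,"tx": 0,"ty": 0,"tz": -5,"rx": 0,"ry": 0,"rz": 0},{"jaw": 0.65,"tx": 0,"ty": 0,"tz": -15,"rx": 0,"ry": 0,"rz": 0},{"jaw": 0.65,"tx": 0,"ty": 0,"tz": -40,"rx": 0,"ry": 0,"rz": 0},{"jaw": 0.65,"tx": 0,"ty": 0,"tz": -60,"rx": 0,"ry": 0,"rz": 0}])

```text
clock: 16.2
tcp_pos: [0.4895, 0.26, 0.2515]
eef_rot: [-3.141, 0.0, 1.66]
contact_force: [1.0, 0.1, 0.5]
width: 0.0573
grip_force: 0.0
```

```bash
python3 - <<'E'
from m import *
go(484,122,252,202.9)
for n in("side","top"):
    p=bot.snapshot(n); print(n)
    for r in((.135,.180,.015),): held(p,(0,0,640,400),np.array([.4895,.2595,0]),.024,rows=((.135,.158,.015),(.158,.182,.015)))
    c=slab(p,(0,0,640,400),.188,.206); c=c[np.hypot(c[:,0]-.4895,c[:,1]-.26)<.017]; print("top z",len(c),np.percentile(c[:,2],[50,98]) if len(c) else 0)
    # dial bar
    c=slab(p,(0,0,640,400),.089,.103); c=c[np.hypot(c[:,0]-.4835,c[:,1]-.121)<.028]; print(len(c))
    (m,r,a)=cv2.minAreaRect((c[:,:2]*1000).astype(np.float32)); u,s,v=np.linalg.svd(c[:,:2]-c[:,:2].mean(0)); print("bar",m,r,a,c[:,:2].mean(0),np.degrees(np.arctan2(v[0,1],v[0,0])),np.median(c[:,2]))
go(484,122,252,202.9)
E
```

```text
t 16.2 pos [489.4989 259.9694 251.4971] rot [-179.959     0.0145   95.0835] F [1.0266 0.0857 0.461 ] w 0.05731907204328284
SHIFT [-136.9  -17.7   -0.5] TURN [  -0.    -0.  -107.8]
side
z [0.135 0.158] n 111 axis [487.4933 257.8394] rms 1.4686618662977104 off TCP [-2.0067 -1.6606]
z [0.158 0.182] n 117 axis [487.3722 257.6613] rms 1.5167245658523947 off TCP [-2.1278 -1.8387]
top z 73 [0.1997 0.2013]
116
bar (483.40411376953125, 118.64151763916016) (48.93000030517578, 17.486082077026367) 17.136150360107422 [0.4827 0.1177] -159.70949471218137 0.09477051625771504
top
z [0.135 0.158] n 39 axis [489.0662 259.503 ] rms 0.4092985068363575 off TCP [-0.4338  0.003 ]
z [0.158 0.182] n 34 axis [489.3193 259.7587] rms 0.4764650826760994 off TCP [-0.1807  0.2587]
top z 222 [0.1999 0.2031]
153
bar (483.8972473144531, 123.19178771972656) (48.53066635131836, 14.125653266906738) 22.73944664001465 [0.4835 0.1228] -157.33239991065804 0.09440597349950408
t 16.3 pos [492.1591 261.2809 255.4648] rot [179.546   -0.1716  95.082 ] F [0.0138 1.265  0.9051] w 0.05725767792081351
SHIFT [-138.   -20.5    2.9] TURN [   0.5    0.3 -107.8]
```

apply_moves(moves=[{"jaw": 0.65,"tx": -25,"ty": -3,"tz": 0,"rx": 0,"ry": 0,"rz": -7},{"jaw": 0.65,"tx": -55,"ty": -7,"tz": 0,"rx": 0,"ry": 0,"rz": -14},{"jaw": 0.65,"tx": -85,"ty": -11,"tz": 0,"rx": 0,"ry": 0,"rz": -21},{"jaw": 0.65,"tx": -112,"ty": -14,"tz": 0,"rx": 0,"ry": 0,"rz": -28},{"jaw": 0.65,"tx": -130,"ty": -17,"tz": 0,"rx": 0,"ry": 0,"rz": -35},{"jaw": 0.65,"tx": -137,"ty": -18,"tz": 0,"rx": 0,"ry": 0,"rz": -42},{"jaw": 0.65,"tx": -137,"ty": -18,"tz": 0,"rx": 0,"ry": 0,"rz": -49},{"jaw": 0.65,"tx": -137,"ty": -18,"tz": 0,"rx": 0,"ry": 0,"rz": -56}])

```text
clock: 16.97
tcp_pos: [0.4835, 0.1211, 0.2498]
eef_rot: [-3.141, -0.0, 2.641]
contact_force: [-0.1, -0.0, -0.3]
width: 0.0569
grip_force: 0.0
```

```bash
python3 - <<'E'
from m import *
go(484,122.3,180,202.7)
E
```

```text
t 16.9667 pos [483.5223 121.0966 249.7984] rot [-179.9755   -0.028   151.3372] F [-0.1053 -0.0055 -0.2661] w 0.05688280398128194
SHIFT [ 0.1  1.3 69.8] TURN [ -0.   -0.  -51.4]
```

apply_moves(moves=[{"jaw": 0.65,"tx": 0.1,"ty": 1.3,"tz": 10,"rx": 0,"ry": 0,"rz": -7},{"jaw": 0.65,"tx": 0.1,"ty": 1.3,"tz": 25,"rx": 0,"ry": 0,"rz": -14},{"jaw": 0.65,"tx": 0.1,"ty": 1.3,"tz": 40,"rx": 0,"ry": 0,"rz": -21},{"jaw": 0.65,"tx": 0.1,"ty": 1.3,"tz": 55,"rx": 0,"ry": 0,"rz": -28},{"jaw": 0.65,"tx": 0.1,"ty": 1.3,"tz": 70,"rx": 0,"ry": 0,"rz": -35},{"jaw": 0.65,"tx": 0.1,"ty": 1.3,"tz": 80,"rx": 0,"ry": 0,"rz": -42},{"jaw": 0.65,"tx": 0.1,"ty": 1.3,"tz": 85,"rx": 0,"ry": 0,"rz": -48},{"jaw": 0.65,"tx": 0.1,"ty": 1.3,"tz": 85,"rx": 0,"ry": 0,"rz": -51.4}])

```text
clock: 17.63
tcp_pos: [0.4828, 0.1229, 0.1629]
eef_rot: [3.141, -0.004, -2.744]
contact_force: [-0.9, 0.6, -0.3]
width: 0.0575
grip_force: 0.0
```

apply_moves(moves=[{"jaw": 0.5,"tx": 0,"ty": 0,"tz": 0,"rx": 0,"ry": 0,"rz": 0},{"jaw": 0.5,"tx": 0,"ty": 0,"tz": 0,"rx": 0,"ry": 0,"rz": 0},{"jaw": 0.5,"tx": 0,"ty": 0,"tz": 0,"rx": 0,"ry": 0,"rz": 0}])

```text
clock: 17.88
tcp_pos: [0.4845, 0.1232, 0.1654]
eef_rot: [-3.142, 0.0, -2.751]
contact_force: [-0.2, -1.0, 1.1]
width: 0.0441
grip_force: 0.0
```

```bash
python3 - <<'E'
from m import *
go(484,122.3,97,202.7)
E
```

```text
t 17.8833 pos [484.5015 123.2233 165.372 ] rot [-179.9973    0.0125 -157.6085] F [-0.212  -1.0019  1.1364] w 0.044143845972423254
SHIFT [ 0.8 -0.7 68.4] TURN [-0.   0.  -0.3]
```

apply_moves(moves=[{"jaw": 0.5,"tx": 0.5,"ty": -0.5,"tz": 20,"rx": 0,"ry": 0,"rz": -0.3},{"jaw": 0.5,"tx": 0.5,"ty": -0.5,"tz": 40,"rx": 0,"ry": 0,"rz": -0.3},{"jaw": 0.5,"tx": 0.5,"ty": -0.5,"tz": 56,"rx": 0,"ry": 0,"rz": -0.3},{"jaw": 0.5,"tx": 0.5,"ty": -0.5,"tz": 64,"rx": 0,"ry": 0,"rz": -0.3},{"jaw": 0.5,"tx": 0.5,"ty": -0.5,"tz": 67,"rx": 0,"ry": 0,"rz": -0.3},{"jaw": 0.5,"tx": 0.5,"ty": -0.5,"tz": 67,"rx": 0,"ry": 0,"rz": -0.3},{"jaw": 0.5,"tx": 0.5,"ty": -0.5,"tz": 67,"rx": 0,"ry": 0,"rz": -0.3}])

```text
clock: 18.47
tcp_pos: [0.4848, 0.1227, 0.0991]
eef_rot: [-3.141, 0.001, -2.744]
contact_force: [0.5, -0.3, 0.4]
width: 0.0444
grip_force: 0.0
```

```bash
python3 - <<'E'
from m import *
go(484,122.3,97.5,202.7)
E
```

```text
t 18.4667 pos [484.835  122.6903  99.0653] rot [-179.9863    0.065  -157.2342] F [ 0.5303 -0.2535  0.431 ] w 0.04437271905505932
SHIFT [ 0.9 -0.   1.6] TURN [-0.   0.1  0.1]
```

Good; close on the bar.

apply_moves(moves=[{"jaw": 0.3,"tx": 0.4,"ty": 0,"tz": 1,"rx": 0,"ry": 0,"rz": 0},{"jaw": 0,"tx": 0.4,"ty": 0,"tz": 1,"rx": 0,"ry": 0,"rz": 0},{"jaw": 0,"tx": 0.4,"ty": 0,"tz": 1,"rx": 0,"ry": 0,"rz": 0},{"jaw": 0,"tx": 0.4,"ty": 0,"tz": 1,"rx": 0,"ry": 0,"rz": 0},{"jaw": 0,"tx": 0.4,"ty": 0,"tz": 1,"rx": 0,"ry": 0,"rz": 0},{"jaw": 0,"tx": 0.4,"ty": 0,"tz": 1,"rx": 0,"ry": 0,"rz": 0},{"jaw": 0,"tx": 0.4,"ty": 0,"tz": 1,"rx": 0,"ry": 0,"rz": 0},{"jaw": 0,"tx": 0.4,"ty": 0,"tz": 1,"rx": 0,"ry": 0,"rz": 0}])

```text
clock: 19.13
tcp_pos: [0.4843, 0.1219, 0.0977]
eef_rot: [-3.14, 0.001, -2.744]
contact_force: [0.2, -4.6, 2.8]
width: 0.0137
grip_force: 30.0
```

```bash
python3 - <<'E'
from m import *
go(484,122.3,97.5,202.7); s=bot.read_state(); print(s["grip_force"],s["wrist_torque"])
E
```

```text
t 19.1333 pos [484.3351 121.8869  97.745 ] rot [-179.9347    0.0362 -157.2095] F [ 0.176  -4.5795  2.7605] w 0.013708598487691563
SHIFT [0.1 0.5 0.2] TURN [-0.1  0.   0.1]
29.99908983707428 [-0.6918 -0.2613 -0.0325]
```

apply_moves(moves=[{"jaw": 0,"tx": 0.2,"ty": -0.5,"tz": 0,"rx": 0,"ry": 0,"rz": 4},{"jaw": 0,"tx": 0.2,"ty": -0.5,"tz": 0,"rx": 0,"ry": 0,"rz": 11},{"jaw": 0,"tx": 0.2,"ty": -0.5,"tz": 0,"rx": 0,"ry": 0,"rz": 18},{"jaw": 0,"tx": 0.2,"ty": -0.5,"tz": 0,"rx": 0,"ry": 0,"rz": 25},{"jaw": 0,"tx": 0.2,"ty": -0.5,"tz": 0,"rx": 0,"ry": 0,"rz": 32},{"jaw": 0,"tx": 0.2,"ty": -0.5,"tz": 0,"rx": 0,"ry": 0,"rz": 39},{"jaw": 0,"tx": 0.2,"ty": -0.5,"tz": 0,"rx": 0,"ry": 0,"rz": 45},{"jaw": 0,"tx": 0.2,"ty": -0.5,"tz": 0,"rx": 0,"ry": 0,"rz": 45}])

```text
clock: 19.8
tcp_pos: [0.4843, 0.1213, 0.0977]
eef_rot: [-3.141, 0.001, 2.75]
contact_force: [1.4, -5.0, 3.2]
width: 0.0139
grip_force: 30.0
```

```bash
python3 - <<'E'
from m import *
go(484.3,121.6,97.7,-56.4+180); s=bot.read_state(); print(s["grip_force"],s["wrist_torque"])
E
```

```text
t 19.8 pos [484.3244 121.3209  97.7316] rot [-179.9722    0.0706  157.5414] F [ 1.3594 -4.9912  3.2092] w 0.013852535938398351
SHIFT [0.1 0.2 0. ] TURN [-0.   0.1 33.9]
30.001363456249237 [-0.7867 -0.2802 -0.0327]
```

apply_moves(moves=[{"jaw": 0,"tx": 0,"ty": 0,"tz": 0,"rx": 0,"ry": 0,"rz": 6},{"jaw": 0,"tx": 0,"ty": 0,"tz": 0,"rx": 0,"ry": 0,"rz": 13},{"jaw": 0,"tx": 0,"ty": 0,"tz": 0,"rx": 0,"ry": 0,"rz": 20},{"jaw": 0,"tx": 0,"ty": 0,"tz": 0,"rx": 0,"ry": 0,"rz": 27},{"jaw": 0,"tx": 0,"ty": 0,"tz": 0,"rx": 0,"ry": 0,"rz": 32},{"jaw": 0,"tx": 0,"ty": 0,"tz": 0,"rx": 0,"ry": 0,"rz": 34},{"jaw": 0,"tx": 0,"ty": 0,"tz": 0,"rx": 0,"ry": 0,"rz": 34},{"jaw": 0,"tx": 0,"ty": 0,"tz": 0,"rx": 0,"ry": 0,"rz": 34}])

```text
clock: 20.47
tcp_pos: [0.4841, 0.121, 0.0978]
eef_rot: [-3.141, 0.002, 2.161]
contact_force: [1.1, -7.1, 4.1]
width: 0.0132
grip_force: 30.0
```

```bash
python3 - <<'E'
from m import *
go(484.3,121.6,97.7,-56.4+180); s=bot.read_state(); print(s["grip_force"],s["wrist_torque"])
E
```

```text
t 20.4667 pos [484.1476 121.0349  97.7764] rot [-179.9782    0.0871  123.7999] F [ 1.1457 -7.0505  4.139 ] w 0.013195416770191959
SHIFT [0.4 0.4 0.1] TURN [-0.   0.1  0.2]
30.00058025121689 [-1.0131 -0.1572 -0.0292]
```

Release, back away up and over to the start side so the top camera sees the dial.

apply_moves(moves=[{"jaw": 0.4,"tx": 0,"ty": 0,"tz": 0,"rx": 0,"ry": 0,"rz": 0},{"jaw": 0.4,"tx": 0,"ty": 0,"tz": 0,"rx": 0,"ry": 0,"rz": 0},{"jaw": 0.4,"tx": 0,"ty": 0,"tz": 0,"rx": 0,"ry": 0,"rz": 0},{"jaw": 0.4,"tx": 0,"ty": 0,"tz": 0,"rx": 0,"ry": 0,"rz": 0},{"jaw": 0.4,"tx": 0,"ty": 0,"tz": -15,"rx": 0,"ry": 0,"rz": 0},{"jaw": 0.4,"tx": 0,"ty": 0,"tz": -45,"rx": 0,"ry": 0,"rz": 0},{"jaw": 0.4,"tx": 0,"ty": 0,"tz": -80,"rx": 0,"ry": 0,"rz": 0},{"jaw": 0.4,"tx": 0,"ty": 0,"tz": -110,"rx": 0,"ry": 0,"rz": 0}])

```text
clock: 21.13
tcp_pos: [0.4833, 0.1221, 0.2084]
eef_rot: [-3.141, -0.001, 2.161]
contact_force: [0.9, 0.2, 0.7]
width: 0.0352
grip_force: 0.0
```

```bash
cat > d.py <<'E'
from m import *
import sys
go(460,-60,240,123.6)
for n in("top","side"):
    p=bot.snapshot(n)
    c=slab(p,(0,0,640,400),.089,.103); c=c[np.hypot(c[:,0]-.4835,c[:,1]-.121)<.028]; print(n,len(c))
    if len(c)<20: continue
    (m,r,a)=cv2.minAreaRect((c[:,:2]*1000).astype(np.float32)); u,s,v=np.linalg.svd(c[:,:2]-c[:,:2].mean(0)); print("bar",m,r,a,c[:,:2].mean(0),np.degrees(np.arctan2(v[0,1],v[0,0])),np.median(c[:,2]))
    if n=="top":
        c=slab(p,(185,230,315,315),.063,.069); print("deck",cv2.minAreaRect((c[:,:2]*1000).astype(np.float32)))
        save(p,sys.argv[1],(250,240,318,308),8)
E
python3 d.py dial1.png
```

```text
t 21.1333 pos [483.3432 122.1353 208.4229] rot [-179.9634   -0.0462  123.7938] F [0.8968 0.194  0.6514] w 0.03523016348453928
SHIFT [-138.4 -120.7  -31.6] TURN [-0.  -0.   0.2]
top 0
side 112
bar (482.6036071777344, 117.80664825439453) (14.683893203735352, 49.11800765991211) 32.71803665161133 [0.4826 0.1163] -56.021205798364626 0.09486689737475115
```

apply_moves(moves=[{"jaw": 0.4,"tx": -25,"ty": -26,"tz": -10,"rx": 0,"ry": 0,"rz": 0},{"jaw": 0.4,"tx": -53,"ty": -55,"tz": -20,"rx": 0,"ry": 0,"rz": 0},{"jaw": 0.4,"tx": -81,"ty": -85,"tz": -30,"rx": 0,"ry": 0,"rz": 0},{"jaw": 0.4,"tx": -109,"ty": -114,"tz": -30,"rx": 0,"ry": 0,"rz": 0},{"jaw": 0.4,"tx": -137,"ty": -143,"tz": -30,"rx": 0,"ry": 0,"rz": 0},{"jaw": 0.4,"tx": -165,"ty": -173,"tz": -30,"rx": 0,"ry": 0,"rz": 0},{"jaw": 0.4,"tx": -190,"ty": -199,"tz": -30,"rx": 0,"ry": 0,"rz": 0},{"jaw": 0.4,"tx": -205,"ty": -215,"tz": -30,"rx": 0,"ry": 0,"rz": 0}])

```text
clock: 21.9
tcp_pos: [0.4176, -0.1705, 0.2363]
eef_rot: [-3.141, -0.0, 2.159]
contact_force: [0.4, -0.2, 0.0]
width: 0.0352
grip_force: 0.0
```

```bash
python3 d.py dial2.png
```

```text
t 21.9 pos [ 417.6413 -170.5494  236.2954] rot [-179.9388   -0.0261  123.6796] F [ 0.3599 -0.1587  0.0242] w 0.03521338761459176
SHIFT [68.5 96.5 -3.8] TURN [-0.1 -0.   0.1]
top 152
bar (483.9810485839844, 122.7895736694336) (13.721410751342773, 48.651519775390625) 33.57222366333008 [0.4838 0.1228] 123.51953839864795 0.09434106564746911
deck ((487.4620666503906, 194.8509521484375), (258.03912353515625, 147.20437622070312), 87.64680480957031)
side 0
```

View pics/dial2.png

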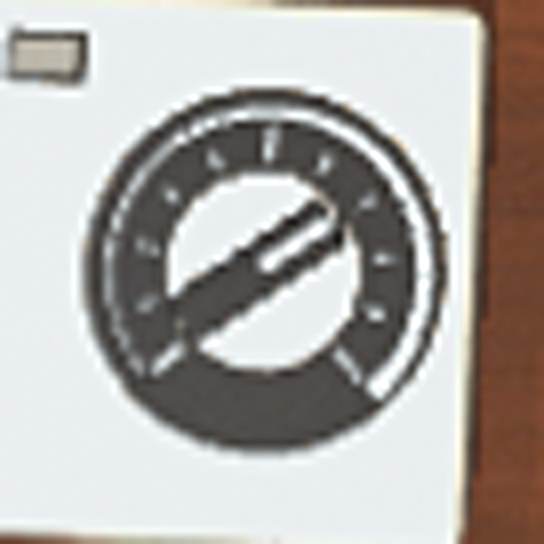

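The pointer lies along the bar towards mark 7 (368,203 in the crop). The measured bar is −54.1° from the mixer's back, which is 7.0 on the scale. One last overall look.

```bash
python3 - <<'E'
from m import *
t=bot.snapshot("top"); q=bot.snapshot("side")
save(t,"top9.png",(130,180,530,330),1.9); 
save(q,"side9.png",(190,110,450,380),2)
a=cv2.imread("pics/top9.png"); b=cv2.imread("pics/side9.png"); b=cv2.resize(b,(300,311))
im=np.zeros((600,800,3),np.uint8); im[:a.shape[0],:a.shape[1]]=a; im[287:287+311,:300]=b; cv2.imwrite("pics/fin.png",im)
for h,c0 in((.201,(.4895,.2595)),(.095,(.5,-.1495))):
    for p in(t,q):
        c=slab(p,(0,0,640,400),h-.006,h+.006); c=c[np.hypot(*(c[:,:2]-c0).T)<.022]; print(circ(c) if len(c)>5 else len(c))
E
```

```text
(array([0.4894, 0.2595, 0.0176]), array([0.4896, 0.2593]), np.float64(0.20003459800918505), 254)
0
(array([ 0.5008, -0.1484,  0.0176]), array([ 0.5008, -0.1481]), np.float64(0.09378068913533652), 207)
(array([ 0.5   , -0.1512,  0.0181]), array([ 0.4997, -0.153 ]), np.float64(0.094250049248857), 231)
```

View pics/fin.png

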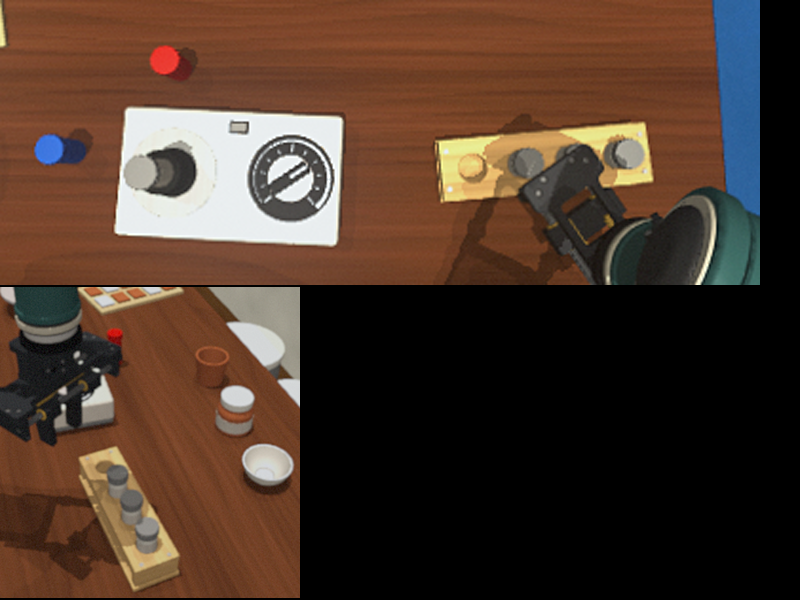

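The tall tube is in the cup, three short tubes stand in the rack with hole 3 now free, the dial is at 7, and the bystanders have not moved.

```bash
python3 -c "
from cell import bot
print(bot.job_done())"
```

```text
the job is handed in; nothing more can be done
None
```

The job is handed in, with no verdict returned: the finished short tube is seated in the rack's free hole, the tall tube is seated in the mixer's cup, and the speed dial is at 7; it took about 22 s of the 66 s allowed.

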